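Dial open the locked treat drawer

ROBOT

A 6-joint arm with a two-finger parallel gripper is mounted at the origin on the work surface. World frame = base frame: x ahead of the robot, y to its left, z up, the work surface at z = 0. Lengths are in m, angles in degrees, forces in N, time in s.
With the tool pointing down it reaches from about 0.25 to 0.725 m from the base axis. Payload 9.7 kg.
Tool frame: the origin (TCP) lies at the centre of the arm's flange, where the gripper is bolted on; the fingertips stand 173 mm ahead of it and the grasp point (between the pads) lies bot.grip_depth ahead of it (bot.grip_depth is the distance from the TCP to the grasp point, in m); z points along the fingers, y is the direction in which the jaws open and shut (so a half turn about z gives the same grasp; the last joint's range is limited). The gripper opens to 85 mm and grips with 20 to 120 N. Pads are 22 mm wide; open, the fingers measure 114 mm over their backs; the gripper's body (76 mm by 85 mm) begins 54 mm behind the grasp point. The pads swing forward as they close: fully open they stand 13 mm farther back than shut.
Start: joints at [75.172, 4.979, 10.078, 95.1, 0, 90], TCP at [0.141, 0.532, 0.405] pointing down, gripper open.
Joint ranges: [-179.16, 179.16], [-48.56, 103.87], [-65.8, 70.77], [-126.05, 130.52], [-82.76, 87.17], [-180, 180]. Speed limits (degrees/s): [127.2, 127.2, 147.25, 180, 180, 180].

INTERFACE

Orientations are given as [roll, pitch, yaw] about the fixed x, y, z axes, in that order (R = Rz(yaw) Ry(pitch) Rx(roll)).
In Python, from workcell import status, viewer, bot gives the robot as it stands. The module is installed in compiled form; this text tells all that it offers.
- The arm moves only by the tool move_arm, never from a script. Its argument "commands" is a list of rows, each an object with "claw": the gripper's target within -1 to 1 (fully open at 1, half-way at 0, shut at -1); "travel": the shift along the tool's x, y, z in cm, a list of three; "turn": the turn about the tool's z in degrees. A call has 1 to 5 rows; each row shifts and turns the commanded pose from where the row before left it, along the tool's axes as they then stand; what a row does not reach is not made up. A row lasts 1/12 s, in which the tool goes at most 41.7 mm and 7.16 degrees, less where a joint would pass 70% of its speed; a pose out of reach is approached as far as the arm can. A call is refused whole if a number of a shift passes 4.17 or a number of a turn 7.16, either way. A call with a gripper value outside its range is refused whole. The fingers move at their own pace and stop on an object; "squeeze" is the grip in N (left out, the last holds). Time passes only in rows, so rows that do not move let the fingers close. It gives the time, the measured TCP pose, the force and the opening at its end, in the units of the state.
- status.get_obs(): the state, without advancing time (a new reading comes with each control period).
- viewer.camera(name): name is "side" or "top"; returns the picture (480x640x3 uint8, blue, green, red); there is no depth.
- viewer.camera_params(name): a dict with "camera_matrix" (3x3 intrinsics, pixels), "xyz" and "rotation" of the camera in the world. Camera axes: x right, y up, looking along -z (the intrinsics and any distortion apply to the point x, -y, -z); pixel columns grow to the right and rows downward; lengths in m; the calibration is good to about 2 mm. A picture is of the moment at which its call begins. camera_params takes no time and is no camera call.
- bot.job_done(): hands the job in, once; it reports no verdict.
The state is a dict: "time": time; "q": joint angles; "qd": joint speeds; "joint_efforts": joint torques, N m; "ee_pos": TCP position; "tcp_rot": TCP orientation; "wrist_force": force on the tool from outside, world axes, zero at the start; "torque": the same for the moment, N m; "opening": finger opening in m.
Only numpy, scipy, OpenCV 4.12 (cv2) and the standard library are available. Lean on these libraries where they do the work, as an engineer would, in place of code of your own. Each camera call takes 0.05 s, during which the arm holds its last target.

TASK

Open the combination lock on the white organiser with its coral crank knob: turn clockwise, pass the green mark once and stop on green the second time you come to it; turn back anticlockwise, pass yellow once and stop on yellow the second time; then turn slowly clockwise until, somewhere in the blue zone, you feel the latch drop and the dial stop, and do not force the dial or the drawer. Then pull the drawer fully open, let go, and leave the other things where they are.

Things in the scene. Friction and masses are not known exactly. Their poses are not given: they have to be found in the camera images.
- organiser: White plastic drawer organiser, fixed, 170 deep (x) x 180 wide (y) x 95 mm tall; origin at the centre of its underside, z up, drawer front on its -x side. On its top lies a charcoal dial with an upright coral crank knob. The lock inside holds two loose wheels, each picked up by the dial after up to 0.7 turn of play; they stay where they are left. Until unlocked the drawer has 1 mm of play.
- dial_centre (a point): Point on the upright axis of the dial (radius 46 mm), level with its upper face, 107 mm over the console; axes as the organiser's. Clockwise is as seen from above. Turning drag at the knob is 1 to 5 N, in steps as wheels are picked up. A number counts if the knob stops within 0.1 rad of its mark; do not correct an overshoot by turning back.
- crank_knob (a point): Grip point on the axis of the coral crank knob, 26 mm above the dial's face, 34 mm from the dial's axis. Knob 18 mm in diameter, its top 13 mm above this point. It spins freely on its own upright axis, so a gripper of constant orientation can carry it round the circle any number of turns. It is the dial's pointer (white line from it to the rim).
- green_mark (a point): Green mark on the fixed ring, 54.5 mm from the dial's axis; the knob is on green when it lies on the line from the axis to this mark. First number, dialled clockwise.
- yellow_mark (a point): Yellow mark on the same ring, 86 degrees anticlockwise of green. Second number, dialled anticlockwise.
- blue_mark (a point): Middle of the blue zone of the ring (an arc of 0.6 rad to either side), 149 degrees clockwise of yellow. In the last turn the latch drops somewhere in this zone, different each time and not measured; within 0.15 rad more the dial meets a stop, at most 0.1 rad past the zone. Go slowly there (20 to 30 mm/s) and stop at some 5 N above the drag; over 13 N at the knob is forcing.
- tab (a point): Middle of the black slot on the organiser's top, beside the dial on the +y side, fixed. An orange tab (12 x 7 mm) in it sits at the slot's outer end (5 mm further out) while locked and slides 9 mm towards the dial when the latch has dropped. It stays dropped; the dial may then rest anywhere in its remaining play of 0.1 rad.
- drawer_pull (a point): Grip point of the drawer's charcoal pull: an upright fin 14 mm wide (along y), 34 mm tall (z 46 to 80 mm over the console), sticking out 50 mm from the drawer front; its outer 6 mm are widened to 26 mm. The point is 24 mm out from the front, at mid height; pinch it from above across y.
- drawer (a joint): Opening of the drawer in m along the organiser's -x: 0 shut, 0.070 at the end of its travel; drag about 2 N. While locked do not pull with over 20 N.
- scoop: Coral plastic scoop, bowl 66 mm across and 30 mm tall, handle 87 mm along its -x, lying on the mat; origin under the bowl. Leave alone.
- canister: Closed charcoal canister with hinged lid, diameter 114, 148 mm tall; origin under its centre. Leave alone.
- cat: White ceramic cat figurine, about 70 mm wide, 110 mm tall; origin under its centre. Leave alone.
- dustpan: Stainless steel dustpan 160 x 160 x 44 mm, with a black handle 105 mm long to its +x; origin under the pan's centre. Leave alone.
- brush: Hand brush lying along its x, about 0.2 m long. Leave alone.

How it is judged (in metres and radians):
At the end, for the whole second after the job is handed in: The drawer has been unlocked by dialling and stands open by at least 55 of its 70 mm, at rest and let go; nothing else has been pushed away (value of joint drawer above 0.055 m and velocity of joint drawer below 0.02 m/s); the robot touches nothing.
It fails at once if the dial is forced against the dropped latch (over 12 N at the latch) (contact force between latch_c2 and cam above 12 N and value of joint latch above 0.005 m).
It fails at once if the drawer is pulled hard against its lock (over 25 N at the latch) (contact force between latch_c3 and drawer above 25 N).
It fails at once if one of the other things is pushed away (more than 2 cm) or the cat is tipped (distance of any of scoop, canister, cat, dustpan, brush from where it was at the start of the episode above 0.02 m or angle between cat's own z axis and vertical above 0.35 rad).
It also fails if it takes over 72 s, if anything falls off the work surface, if the arm or the gripper's body presses on something with over 40 N, if the wrist force passes 120 N, or if a joint passes its speed limit or range.

## Working session

There is one attempt and no reset: what is moved stays moved. The work goes in short steps, Python scripts to look and compute and a tool call to move; the robot and the scene stay as the last step left them, time stands still between calls to the robot, and variables do not carry over. Pictures are saved under pics/ and viewed, and the job is handed in when it is done.

Besides the shell and the picture viewer there is one more tool, called after "Call:" as a command line: name --argument value ..., lists and objects as JSON in quotes. move_arm: Moves the arm, as the interface text tells. Its arguments: {"type":"object","properties":{"commands":{"type":"array"},"squeeze":{"type":"number"}},"required":["commands"]}

```bash
mkdir -p pics; python3 - <<'E'
from workcell import status, viewer, bot
import cv2
print(status.get_obs(), bot.grip_depth)
for n in("side","top"):
    cv2.imwrite(f"pics/{n}0.png",viewer.camera(n)); print(n,viewer.camera_params(n))
E
```

```text
{'time': 0.0, 'q': array([ 7.51723403e+01,  5.01077262e+00,  1.00339543e+01,  9.50979969e+01,
       -1.36852404e-03,  9.00024955e+01]), 'qd': array([-0.06421223,  0.07357863, -0.00110544, -0.1084094 ,  0.09919892,
       -0.02042479]), 'joint_efforts': array([-4.68901038e-03, -5.20394468e+01,  4.64800429e+01,  1.61675632e-02,
       -8.53669280e-05, -1.21850204e-05]), 'ee_pos': array([0.14075578, 0.53168939, 0.40398157]), 'tcp_rot': array([-1.79925185e+02,  1.37178143e-03,  1.65169847e+02]), 'wrist_force': array([-0.84757468, -0.18677796, -0.39043624]), 'torque': array([ 0.03469673, -0.00893422, -0.00339617]), 'opening': 0.08542823876517205} 0.1547
side {'camera_matrix': array([[623.61290036,   0.        , 327.13460884],
       [  0.        , 623.61290036, 238.18818509],
       [  0.        ,   0.        ,   1.        ]]), 'xyz': array([0.47164058, 1.4005629 , 1.00246254]), 'rotation': array([  58.35532962,    0.61833507, -178.13300325])}
top {'camera_matrix': array([[491.18342524,   0.        , 323.18315138],
       [  0.        , 491.18342524, 243.4762529 ],
       [  0.        ,   0.        ,   1.        ]]), 'xyz': array([ 0.23666247, -0.0442633 ,  1.56109446]), 'rotation': array([ 11.32712969,  -0.73096497, -89.27830917])}
```

View pics/side0.png

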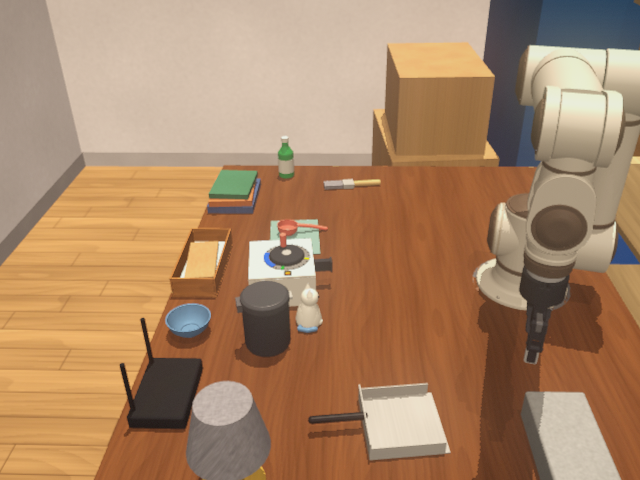

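View pics/top0.png

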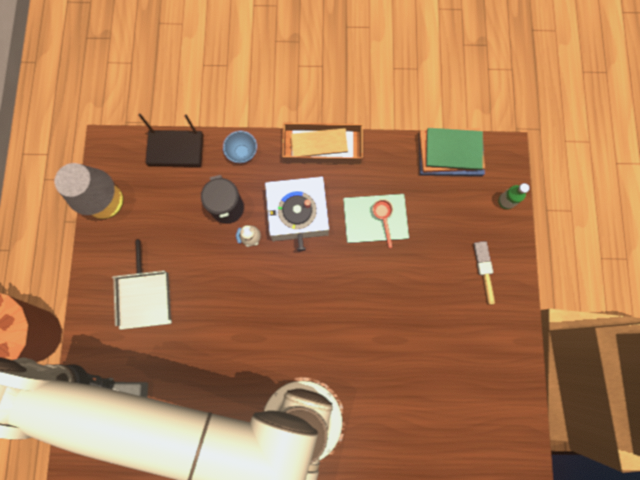

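The organiser is at about (297,208) in the top view and (287,265) in the side view. I'll enlarge both.

```bash
python3 - <<'E'
import cv2
t=cv2.imread("pics/top0.png")[165:260,225:345]; s=cv2.imread("pics/side0.png")[215:345,220:350]
cv2.imwrite("pics/topc.png",cv2.resize(t,(720,570),interpolation=cv2.INTER_CUBIC))
cv2.imwrite("pics/sidec.png",cv2.resize(s,(598,598),interpolation=cv2.INTER_CUBIC))
E
```

```text
(no output)
```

View pics/topc.png

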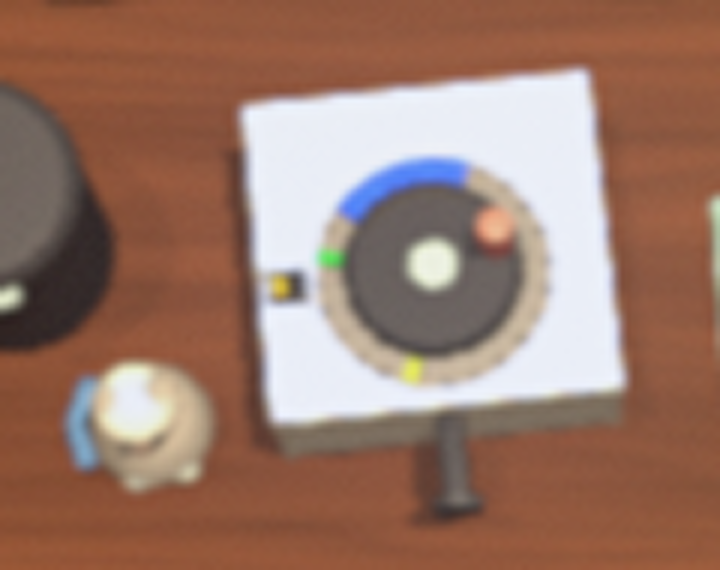

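View pics/sidec.png

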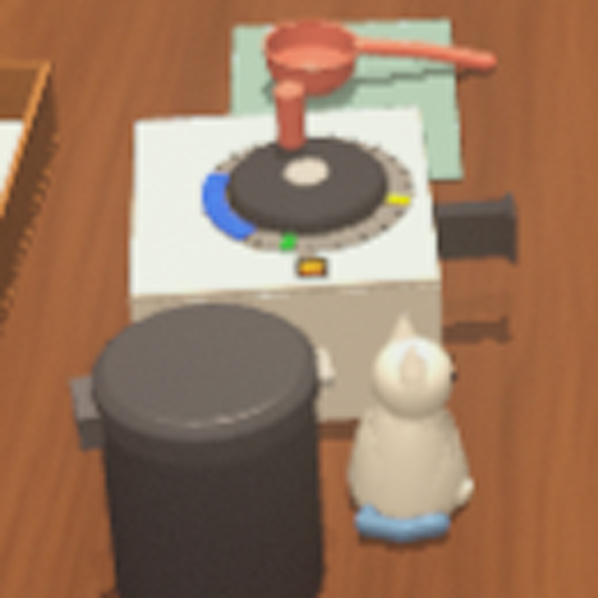

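```bash
cat > h.py <<'E'
import numpy as np, cv2
from scipy.spatial.transform import Rotation as R
from scipy.optimize import least_squares
from workcell import status, viewer, bot
def cam(n):
    p=viewer.camera_params(n); return p["camera_matrix"],np.array(p["xyz"]),R.from_euler("xyz",p["rotation"],degrees=True).as_matrix()
C={n:cam(n) for n in("top","side")}
def proj(n,P):
    K,c,r=C[n]; p=(np.atleast_2d(P)-c)@r; p=p*[1,-1,-1]; q=p@K.T; return q[:,:2]/q[:,2:]
def ray(n,uv,z):
    K,c,r=C[n]; d=np.linalg.inv(K)@[uv[0],uv[1],1]; d=r@(d*[1,-1,-1]); return c+d*(z-c[2])/d[2]
E
python3 - <<'E'
from h import *
T=lambda p:((np.array(p)+.5)/6-.5+[225,165]); S=lambda p:((np.array(p)+.5)/4.6-.5+[220,215])
# local corners order: (+x,+y),(+x,-y),(-x,-y),(-x,+y)
L=np.array([[85,90],[85,-90],[-85,-90],[-85,90]])/1000.
tc=np.array([T(p) for p in[(242,104),(588,70),(626,386),(268,424)]])
# side: image right = -x ; up = -y
sc=np.array([S(p) for p in[(130,292),(135,122),(420,108),(440,282)]])
def W(v,l,z):
    a=v[2];l=np.atleast_2d(l);return np.c_[v[0]+np.cos(a)*l[:,0]-np.sin(a)*l[:,1],v[1]+np.sin(a)*l[:,0]+np.cos(a)*l[:,1],np.full(len(l),z)]
def loc(v,w):
    a=v[2];d=np.array(w)[:2]-v[:2];return np.array([np.cos(a)*d[0]+np.sin(a)*d[1],-np.sin(a)*d[0]+np.cos(a)*d[1]])
for names in(("top",),("side",),("top","side")):
    f=lambda v:np.concatenate([(proj(n,W(v,L,.095))-(tc if n=="top" else sc)).ravel() for n in names])
    r=least_squares(f,[.6,0,0]);v=r.x;print(names,v[:2],np.degrees(v[2]),np.round(r.fun,1))
print("top corners",[ray("top",p,.095)[:2].round(4) for p in tc])
print("side corners",[ray("side",p,.095)[:2].round(4) for p in sc])
for n,F,pts in(("top",T,dict(hub=(433,264,.109),green=(331,258,.097),yellow=(413,369,.097),blueA=(345,212,.097),blueB=(468,172,.097),knob=(494,223,.146),tab=(280,286,.096),slot=(286,286,.095),pullend=(453,503,.080),pullroot=(453,420,.08))),
 ("side",S,dict(hub=(306,171,.109),green=(290,242,.097),yellow=(399,200,.097),knob=(290,90,.146),slot=(312,267,.095),pulltip=(508,200,.08)))):
    for k,(a,b,z) in pts.items():
        w=ray(n,F((a,b)),z);print(n,k,w[:2].round(4),"local mm",(loc(v,w)*1000).round(1))
E
```

```text
('top',) [0.64964283 0.0248764 ] 6.931385926594191 [ 0.1  0.1 -0.2  0.1 -0.5  0.1  0.5 -0.2]
('side',) [0.6487243  0.02793348] 6.475926034746969 [-0.3  0.8  0.5  0.1  0.  -0.1 -0.2 -0.8]
('top', 'side') [0.64922999 0.02575879] 6.714801504652484 [-0.1  0.1 -0.3  0.3 -0.9  0.3  0.1 -0.2 -0.2  0.3  0.3 -0.3 -0.3 -0.5
 -0.2 -1.4]
top corners [array([0.7236, 0.1249]), array([ 0.7451, -0.0547]), array([ 0.5763, -0.0763]), array([0.5537, 0.1056])]
side corners [array([0.7228, 0.1236]), array([ 0.7447, -0.0522]), array([ 0.5745, -0.0708]), array([0.5535, 0.1111])]
top hub [0.6353 0.023 ] local mm [-14.1  -1.1]
top green [0.6409 0.076 ] local mm [-2.3 50.9]
top yellow [0.5831 0.0325] local mm [-64.9  14.4]
top blueA [0.6656 0.0696] local mm [21.4 41.6]
top blueB [0.6881 0.0067] local mm [ 36.4 -23.5]
top knob [ 0.6468 -0.0085] local mm [ -6.5 -33.8]
top tab [0.6259 0.1018] local mm [-14.2  78.2]
top slot [0.6263 0.0988] local mm [-14.3  75.2]
top pullend [0.5171 0.0112] local mm [-133.    1.]
top pullroot [0.5605 0.0122] local mm [-89.7  -3.1]
side hub [0.6346 0.0218] local mm [-15.   -2.2]
side green [0.6393 0.0766] local mm [-4.  51.6]
side yellow [0.5808 0.033 ] local mm [-67.2  15.2]
side knob [ 0.6447 -0.0067] local mm [ -8.3 -31.7]
side slot [0.6251 0.0979] local mm [-15.5  74.5]
side pulltip [0.5192 0.0063] local mm [-131.4   -4.2]
```

```bash
cat >> h.py <<'E'
def st():
    s=status.get_obs(); print("t%.2f"%s["time"],"pos",np.round(np.array(s["ee_pos"])*1000,1),"rot",np.round(s["tcp_rot"],2),"q",np.round(s["q"],1),"F",np.round(s["wrist_force"],1),"op",round(s["opening"],4)); return s
def rows(p0,yaw0,pts,yaws=None,dec=2):
    """world points-> rounded tool rows (tool down). shift along axes before the row's turn; error carried over"""
    p=np.array(p0,float); y=yaw0; out=[]
    for i,w in enumerate(pts):
        a=np.radians(y); d=np.array(w)-p
        t=np.round(100*np.array([np.cos(a)*d[0]+np.sin(a)*d[1], np.sin(a)*d[0]-np.cos(a)*d[1], -d[2]]),dec)
        tn=0.
        if yaws is not None: tn=round(y-yaws[i],1); y-=tn   # tool z down
        p=p+np.array([np.cos(a)*t[0]+np.sin(a)*t[1], np.sin(a)*t[0]-np.cos(a)*t[1], -t[2]])/100
        out.append((t.tolist(),tn))
    return out,p,y
E
python3 - <<'E'
from h import *
p0=[.1408,.5317,.404]; y0=165.17
g=np.array([.6466,-.0095,.36])
N=21
pts=[np.array(p0)+(g-p0)*k/N for k in range(1,N+1)]
yw=[y0+min(21.5,7*k) for k in range(1,N+1)]
o,p,y=rows(p0,y0,pts,yw)
for i,r in enumerate(o): print(i,r)
print(p,y)
for n,uv,z in(("top",(221,192),.148),): print(ray(n,uv,z))
E
```

```text
0 ([-2.99, -1.87, 0.21], -7.0)
1 ([-2.73, -2.23, 0.21], -7.0)
2 ([-2.45, -2.54, 0.21], -7.0)
3 ([-2.12, -2.82, 0.21], -0.5)
4 ([-2.09, -2.84, 0.21], 0.0)
5 ([-2.09, -2.84, 0.21], 0.0)
6 ([-2.1, -2.84, 0.21], 0.0)
7 ([-2.09, -2.84, 0.21], 0.0)
8 ([-2.09, -2.84, 0.21], 0.0)
9 ([-2.1, -2.84, 0.21], 0.0)
10 ([-2.09, -2.84, 0.2], 0.0)
11 ([-2.09, -2.84, 0.21], 0.0)
12 ([-2.09, -2.84, 0.21], 0.0)
13 ([-2.1, -2.84, 0.21], 0.0)
14 ([-2.09, -2.84, 0.21], 0.0)
15 ([-2.09, -2.84, 0.21], 0.0)
16 ([-2.1, -2.84, 0.21], 0.0)
17 ([-2.09, -2.84, 0.21], 0.0)
18 ([-2.09, -2.84, 0.21], 0.0)
19 ([-2.09, -2.83, 0.21], 0.0)
20 ([-2.1, -2.84, 0.21], 0.0)
[ 0.6466205  -0.00945815  0.36      ] 186.67
[0.67222703 0.24866376 0.148     ]
```

Call:
move_arm --commands '[{"claw": 1, "travel": [-3, -1.9, 0.2], "turn": -7}, {"claw": 1, "travel": [-2.7, -2.2, 0.2], "turn": -7}, {"claw": 1, "travel": [-2.5, -2.5, 0.2], "turn": -7}, {"claw": 1, "travel": [-2.1, -2.8, 0.2], "turn": -0.5}, {"claw": 1, "travel": [-2.1, -2.8, 0.2], "turn": 0}]' --squeeze 40

```text
time: 0.52
ee_pos: [0.2615, 0.4029, 0.3943]
tcp_rot: [-180.0, -0.0, -173.3]
wrist_force: [0.5, 0.5, -0.9]
opening: 0.0854
```

```bash
python3 -c "
from h import *
st()"
```

```text
t0.52 pos [261.5 402.9 394.3] rot [-1.7998e+02 -2.0000e-02 -1.7334e+02] q [57.  -4.7 -0.8 94.  -0.  50.4] F [ 0.5  0.5 -0.9] op 0.0854
```

Call:
move_arm --commands '[{"claw": 1, "travel": [-2.1, -2.8, 0.2], "turn": 0}, {"claw": 1, "travel": [-2.1, -2.8, 0.2], "turn": 0}, {"claw": 1, "travel": [-2.1, -2.8, 0.2], "turn": 0}, {"claw": 1, "travel": [-2.1, -2.8, 0.2], "turn": 0}, {"claw": 1, "travel": [-2.1, -2.8, 0.2], "turn": 0}]'

```text
time: 0.93
ee_pos: [0.3819, 0.2755, 0.3845]
tcp_rot: [-180.0, -0.0, -173.4]
wrist_force: [-0.3, 0.1, 0.1]
opening: 0.0853
```

Call:
move_arm --commands '[{"claw": 0.6, "travel": [-2.1, -2.8, 0.2], "turn": 0}, {"claw": 0.4, "travel": [-2.1, -2.8, 0.2], "turn": 0}, {"claw": 0.2, "travel": [-2.1, -2.8, 0.2], "turn": 0}, {"claw": 0.2, "travel": [-2.1, -2.8, 0.2], "turn": 0}, {"claw": 0.2, "travel": [-2.1, -2.8, 0.2], "turn": 0}]'

```text
time: 1.35
ee_pos: [0.5023, 0.1484, 0.3743]
tcp_rot: [-180.0, -0.0, -173.5]
wrist_force: [0.1, 1.3, 1.1]
opening: 0.051
```

Call:
move_arm --commands '[{"claw": 0.2, "travel": [-2.1, -2.8, 0.2], "turn": 0}, {"claw": 0.2, "travel": [-2.1, -2.8, 0.2], "turn": 0}, {"claw": 0.2, "travel": [-2.1, -2.8, 0.2], "turn": 0}, {"claw": 0.2, "travel": [-2.1, -2.8, 0.2], "turn": 0}]'

```text
time: 1.68
ee_pos: [0.5986, 0.0467, 0.3662]
tcp_rot: [180.0, -0.0, -173.5]
wrist_force: [-0.1, 0.3, 1.3]
opening: 0.051
```

```bash
python3 -c "
from h import *
st()
t=viewer.camera('top');s=viewer.camera('side');cv2.imwrite('pics/t1.png',t);cv2.imwrite('pics/s1.png',s);print(st()['ee_pos'])
cv2.imwrite('pics/c1.png',np.hstack([cv2.resize(t[160:260,240:340],(400,400)),cv2.resize(s[190:290,240:340],(400,400))]))"
```

```text
t1.68 pos [598.6  46.7 366.2] rot [ 1.8000e+02 -3.0000e-02 -1.7345e+02] q [ 4.5 11.4 12.9 91.6  0.  -2.1] F [-0.1  0.3  1.3] op 0.051
t1.78 pos [600.   45.  364.5] rot [-1.7996e+02 -1.2000e-01 -1.7366e+02] q [ 4.3 11.6 13.  91.5 -0.  -2. ] F [-1.1  0.7 -0.5] op 0.0512
[0.59995838 0.04500295 0.36448862]
```

View pics/c1.png

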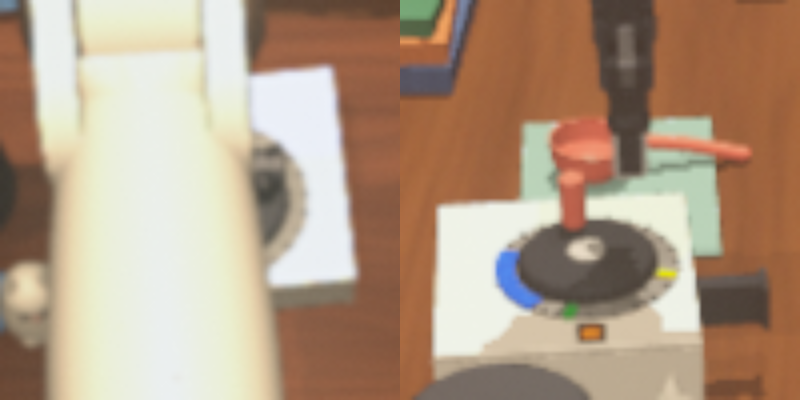

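Call:
move_arm --commands '[{"claw": 0.2, "travel": [-2.0, -2.97, 0], "turn": 0}, {"claw": 0.2, "travel": [-2.0, -2.97, 1.5], "turn": 0}, {"claw": 0.1, "travel": [0, 0, 1.5], "turn": 0}, {"claw": 0.1, "travel": [0, 0, 0], "turn": 0}]'

```text
time: 2.12
ee_pos: [0.6444, -0.0071, 0.3324]
tcp_rot: [180.0, -0.3, -173.6]
wrist_force: [0.0, -0.4, -1.2]
opening: 0.0468
```

```bash
python3 -c "
from h import *
s=viewer.camera('side');cv2.imwrite('pics/s2.png',s);x=st()
cv2.imwrite('pics/c2.png',cv2.resize(s[180:290,230:350],(720,600)))
p=np.array(x['ee_pos'])-[0,0,.1547]
print(proj('side',p),proj('side',p-[0,0,.02]),proj('side',[.6466,-.0095,.133]),proj('side',[.6466,-.0095,.146]))
"
```

```text
t2.17 pos [643.8  -6.3 334.5] rot [ 179.96   -0.25 -173.49] q [-0.6 17.4 16.7 89.5  0.  -7.1] F [0.1 0.6 1.4] op 0.0469
[[282.33390558 223.24019324]] [[282.70157568 229.79144749]] [[282.26852463 237.79168053]] [[282.03072706 233.61931169]]
```

View pics/c2.png

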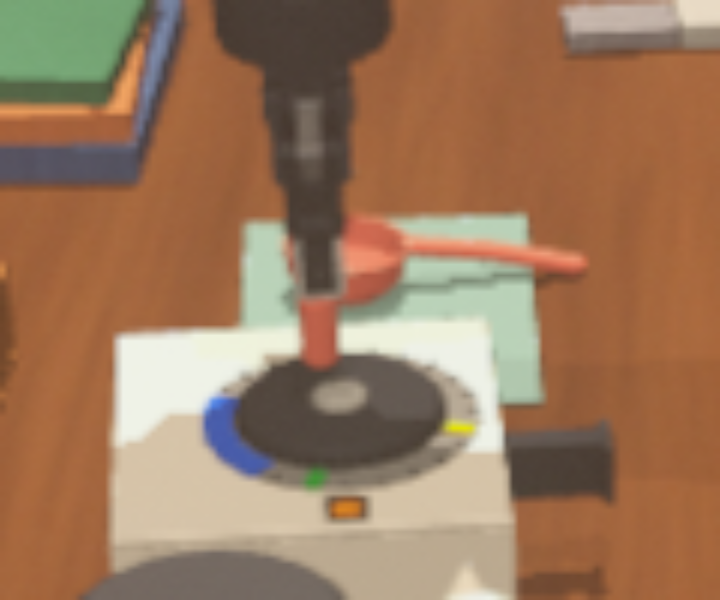

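Call:
move_arm --commands '[{"claw": 0.1, "travel": [-0.1, -0.2, 2.0], "turn": 0}, {"claw": 0.1, "travel": [0, 0, 1.6], "turn": 0}, {"claw": 0.1, "travel": [0, 0, 1.0], "turn": 0}, {"claw": 0.1, "travel": [0, 0, 0], "turn": 0}]'

```text
time: 2.5
ee_pos: [0.6445, -0.007, 0.2895]
tcp_rot: [180.0, -0.1, -173.4]
wrist_force: [-0.4, 0.2, -0.5]
opening: 0.047
```

```bash
python3 -c "
from h import *
st()
s=viewer.camera('side');cv2.imwrite('pics/s3.png',s);x=st()
cv2.imwrite('pics/c3.png',cv2.resize(s[180:290,230:350],(720,600)))
"
```

```text
t2.50 pos [644.5  -7.  289.5] rot [ 1.7998e+02 -1.4000e-01 -1.7338e+02] q [-0.6 17.4 11.7 84.4  0.  -7.2] F [-0.4  0.2 -0.5] op 0.047
t2.55 pos [644.8  -7.2 290.9] rot [ 1.7999e+02 -6.0000e-02 -1.7339e+02] q [-0.6 17.3 11.8 84.5  0.  -7.3] F [-0.3 -0.5  0.2] op 0.0467
```

View pics/c3.png

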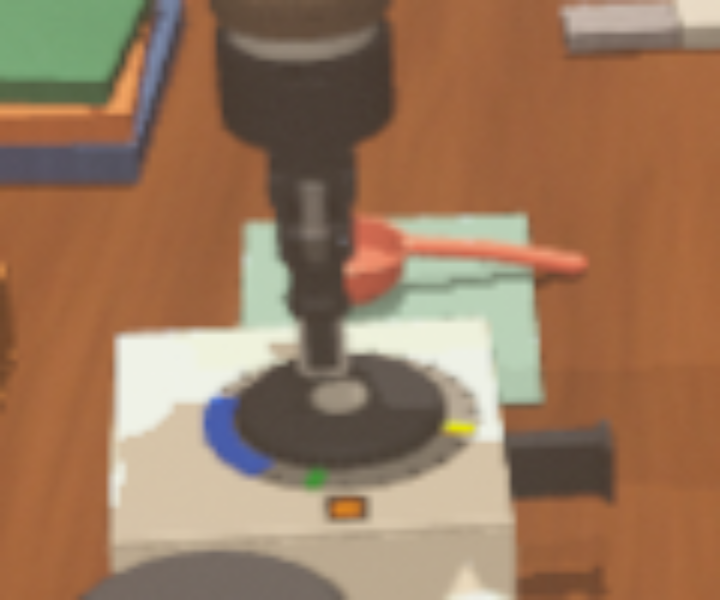

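Call:
move_arm --commands '[{"claw": 0.1, "travel": [-0.15, -0.1, 0.2], "turn": 0}, {"claw": -0.5, "travel": [0, 0, 0], "turn": 0}, {"claw": -1, "travel": [0, 0, 0], "turn": 0}, {"claw": -1, "travel": [0, 0, 0], "turn": 0}, {"claw": -1, "travel": [0, 0, 0], "turn": 0}]'

```text
time: 2.97
ee_pos: [0.6469, -0.0081, 0.2897]
tcp_rot: [179.9, 0.0, -173.4]
wrist_force: [-1.5, 4.5, 4.4]
opening: 0.0169
```

Call:
move_arm --commands '[{"claw": -1, "travel": [0, 0, 0], "turn": 0}]'

```text
time: 3.05
ee_pos: [0.6469, -0.0081, 0.2897]
tcp_rot: [179.9, 0.0, -173.4]
wrist_force: [-2.5, 5.4, 2.3]
opening: 0.017
```

```bash
cat >> h.py <<'E'
def arc(a0,steps,r=34.,yaw=186.6,cur=None,dec=2):
    """tool travel rows (cm) along circle, steps in deg (+ = anticlockwise). cur=offset of commanded pos from ideal (mm)"""
    a=a0; p=r*np.array([np.cos(np.radians(a)),np.sin(np.radians(a))])
    if cur is not None: p=p+np.array(cur)
    Y=np.radians(yaw); M=np.array([[np.cos(Y),np.sin(Y)],[np.sin(Y),-np.cos(Y)]])
    for s in steps:
        a+=s; w=r*np.array([np.cos(np.radians(a)),np.sin(np.radians(a))])
        t=np.round(M@(w-p)/10,dec); p=p+M.T@t*10
        print("%.1f"%a,[float(t[0]),float(t[1]),0])
E
python3 -c "
from h import *
arc(-69,[-10]*5+[-20]*30)"
```

```text
-79.0 [0.58, -0.1, 0]
-89.0 [0.6, 0.01, 0]
-99.0 [0.58, 0.11, 0]
-109.0 [0.55, 0.21, 0]
-119.0 [0.51, 0.3, 0]
-139.0 [0.83, 0.84, 0]
-159.0 [0.49, 1.08, 0]
-179.0 [0.09, 1.17, 0]
-199.0 [-0.32, 1.14, 0]
-219.0 [-0.69, 0.96, 0]
-239.0 [-0.97, 0.67, 0]
-259.0 [-1.14, 0.29, 0]
-279.0 [-1.18, -0.11, 0]
-299.0 [-1.06, -0.51, 0]
-319.0 [-0.83, -0.85, 0]
-339.0 [-0.49, -1.07, 0]
-359.0 [-0.09, -1.18, 0]
-379.0 [0.32, -1.14, 0]
-399.0 [0.69, -0.96, 0]
-419.0 [0.97, -0.66, 0]
-439.0 [1.14, -0.3, 0]
-459.0 [1.18, 0.12, 0]
-479.0 [1.06, 0.51, 0]
-499.0 [0.83, 0.84, 0]
-519.0 [0.49, 1.08, 0]
-539.0 [0.09, 1.17, 0]
-559.0 [-0.32, 1.14, 0]
-579.0 [-0.69, 0.96, 0]
-599.0 [-0.97, 0.67, 0]
-619.0 [-1.14, 0.29, 0]
-639.0 [-1.18, -0.11, 0]
-659.0 [-1.06, -0.51, 0]
-679.0 [-0.83, -0.85, 0]
-699.0 [-0.49, -1.07, 0]
-719.0 [-0.09, -1.18, 0]
```

Call:
move_arm --commands '[{"claw": -1, "travel": [0.58, -0.1, 0], "turn": 0}, {"claw": -1, "travel": [0.6, 0.01, 0], "turn": 0}, {"claw": -1, "travel": [0.58, 0.11, 0], "turn": 0}]'

```text
time: 3.3
ee_pos: [0.6296, -0.0095, 0.2897]
tcp_rot: [179.8, 0.1, -173.4]
wrist_force: [2.9, 9.2, -0.6]
opening: 0.0168
```

Call:
move_arm --commands '[{"claw": -1, "travel": [0.55, 0.21, 0], "turn": 0}, {"claw": -1, "travel": [0.51, 0.3, 0], "turn": 0}]'

```text
time: 3.47
ee_pos: [0.6188, -0.0056, 0.2898]
tcp_rot: [179.8, 0.2, -173.4]
wrist_force: [7.0, 9.9, -1.6]
opening: 0.0168
```

Call:
move_arm --commands '[{"claw": -1, "travel": [0.75, 0.95, 0], "turn": 0}, {"claw": -1, "travel": [0.49, 1.08, 0], "turn": 0}]'

```text
time: 3.63
ee_pos: [0.604, 0.0123, 0.29]
tcp_rot: [-180.0, 0.2, -173.5]
wrist_force: [7.7, 1.4, -0.3]
opening: 0.0171
```

Call:
move_arm --commands '[{"claw": -1, "travel": [0.09, 1.17, 0], "turn": 0}, {"claw": -1, "travel": [-0.32, 1.14, 0], "turn": 0}]'

```text
time: 3.8
ee_pos: [0.6033, 0.0355, 0.2901]
tcp_rot: [-179.9, 0.1, -173.5]
wrist_force: [4.9, -3.6, 3.1]
opening: 0.0167
```

Call:
move_arm --commands '[{"claw": -1, "travel": [-0.69, 0.96, 0], "turn": 0}, {"claw": -1, "travel": [-0.97, 0.67, 0], "turn": 0}]'

```text
time: 3.97
ee_pos: [0.6178, 0.0542, 0.2902]
tcp_rot: [-180.0, 0.0, -173.4]
wrist_force: [-0.5, -3.0, 8.7]
opening: 0.0167
```

Call:
move_arm --commands '[{"claw": -1, "travel": [-1.14, 0.29, 0], "turn": 0}, {"claw": -1, "travel": [-1.18, -0.11, 0], "turn": 0}]'

```text
time: 4.13
ee_pos: [0.6411, 0.0593, 0.2902]
tcp_rot: [180.0, 0.0, -173.4]
wrist_force: [-0.3, 0.2, 8.9]
opening: 0.0169
```

Call:
move_arm --commands '[{"claw": -1, "travel": [-1.06, -0.51, 0], "turn": 0}, {"claw": -1, "travel": [-0.83, -0.85, 0], "turn": 0}]'

```text
time: 4.3
ee_pos: [0.6618, 0.0484, 0.2901]
tcp_rot: [179.9, 0.1, -173.3]
wrist_force: [-3.5, 4.6, 8.6]
opening: 0.0172
```

Call:
move_arm --commands '[{"claw": -1, "travel": [-0.49, -1.07, 0], "turn": 0}, {"claw": -1, "travel": [-0.09, -1.18, 0], "turn": 0}]'

```text
time: 4.47
ee_pos: [0.6708, 0.0263, 0.2901]
tcp_rot: [179.9, 0.2, -173.3]
wrist_force: [0.1, 7.1, 7.1]
opening: 0.0167
```

Call:
move_arm --commands '[{"claw": -1, "travel": [0.32, -1.14, 0], "turn": 0}, {"claw": -1, "travel": [0.69, -0.96, 0], "turn": 0}]'

```text
time: 4.63
ee_pos: [0.6632, 0.0034, 0.2899]
tcp_rot: [179.9, 0.2, -173.4]
wrist_force: [1.7, 4.7, 4.7]
opening: 0.0167
```

```bash
cat > fit.py <<'E'
from h import *
P=np.array([[646.9,-8.1],[629.6,-9.5],[618.8,-5.6],[604,12.3],[603.3,35.5],[617.8,54.2],[641.1,59.3],[661.8,48.4],[670.8,26.3],[663.2,3.4]])
r=least_squares(lambda v:np.hypot(P[:,0]-v[0],P[:,1]-v[1])-34,[635,23]);print(r.x,r.fun.round(2))
r=least_squares(lambda v:np.hypot(P[:,0]-v[0],P[:,1]-v[1])-v[2],[635,23,34]);print(r.x,r.fun.round(2))
print(np.degrees(np.arctan2(P[:,1]-r.x[1],P[:,0]-r.x[0])).round(1))
E
python3 fit.py; python3 -c "
from h import *
st()"
```

```text
[636.15413473  24.67950077] [0.5  0.8  0.9  0.45 0.59 0.76 0.97 0.93 0.68 0.41]
[636.17084635  24.7981638   34.7117344 ] [-0.11  0.21  0.3  -0.2  -0.14 -0.04  0.14  0.13 -0.05 -0.24]
[ -71.9 -100.8 -119.7 -158.8  162.   122.    81.9   42.6    2.5  -38.4]
t4.63 pos [663.2   3.4 289.9] rot [ 179.9     0.19 -173.38] q [ 0.3 19.8 14.8 84.8  0.1 -6.3] F [1.7 4.7 4.7] op 0.0167
```

Call:
move_arm --commands '[{"claw": -1, "travel": [0.97, -0.66, 0], "turn": 0}, {"claw": -1, "travel": [1.14, -0.3, 0], "turn": 0}]'

```text
time: 4.8
ee_pos: [0.6429, -0.009, 0.2898]
tcp_rot: [179.9, 0.2, -173.4]
wrist_force: [4.9, 6.6, 4.9]
opening: 0.0168
```

Call:
move_arm --commands '[{"claw": -1, "travel": [1.18, 0.12, 0], "turn": 0}, {"claw": -1, "travel": [1.06, 0.51, 0], "turn": 0}]'

```text
time: 4.97
ee_pos: [0.6197, -0.0054, 0.2898]
tcp_rot: [180.0, 0.2, -173.5]
wrist_force: [7.5, 3.7, 1.9]
opening: 0.0168
```

Call:
move_arm --commands '[{"claw": -1, "travel": [0.83, 0.84, 0], "turn": 0}, {"claw": -1, "travel": [0.49, 1.08, 0], "turn": 0}]'

```text
time: 5.13
ee_pos: [0.6042, 0.012, 0.2899]
tcp_rot: [-179.9, 0.2, -173.5]
wrist_force: [7.2, -1.2, 1.9]
opening: 0.0168
```

Call:
move_arm --commands '[{"claw": -1, "travel": [0.09, 1.17, 0], "turn": 0}, {"claw": -1, "travel": [-0.32, 1.14, 0], "turn": 0}]'

```text
time: 5.3
ee_pos: [0.6034, 0.0353, 0.29]
tcp_rot: [-179.9, 0.1, -173.5]
wrist_force: [1.9, -5.9, 7.0]
opening: 0.0168
```

Call:
move_arm --commands '[{"claw": -1, "travel": [-0.69, 0.96, 0], "turn": 0}]'

```text
time: 5.38
ee_pos: [0.6089, 0.0459, 0.2901]
tcp_rot: [-179.9, 0.0, -173.5]
wrist_force: [-2.8, -7.9, 8.6]
opening: 0.0167
```

```bash
python3 -c "
from h import *
arc(141,[-20,-18,-10,-5,-2,-2])"
```

```text
121.0 [-0.97, 0.67, 0]
103.0 [-1.03, 0.28, 0]
93.0 [-0.59, 0.01, 0]
88.0 [-0.3, -0.03, 0]
86.0 [-0.11, -0.02, 0]
84.0 [-0.12, -0.02, 0]
```

Call:
move_arm --commands '[{"claw": -1, "travel": [-0.97, 0.67, 0], "turn": 0}, {"claw": -1, "travel": [-1.03, 0.28, 0], "turn": 0}]'

```text
time: 5.55
ee_pos: [0.6277, 0.0584, 0.2901]
tcp_rot: [-180.0, -0.0, -173.4]
wrist_force: [-5.2, -0.8, 11.3]
opening: 0.0173
```

Call:
move_arm --commands '[{"claw": -1, "travel": [-0.59, 0.01, 0], "turn": 0}, {"claw": -1, "travel": [-0.3, -0.03, 0], "turn": 0}, {"claw": -1, "travel": [0, 0, 0], "turn": 0}]'

```text
time: 5.8
ee_pos: [0.6373, 0.0592, 0.2902]
tcp_rot: [179.9, 0.1, -173.4]
wrist_force: [-0.6, 3.5, 11.4]
opening: 0.0166
```

```bash
python3 -c "
from h import *
s=viewer.camera('side');cv2.imwrite('pics/s4.png',s);x=st();p=np.array(x['ee_pos'])*1000;print(np.degrees(np.arctan2(p[1]-24.8,p[0]-636.2)))
cv2.imwrite('pics/c4.png',cv2.resize(s[180:290,230:350],(720,600)))
"
```

```text
t5.85 pos [637.2  59.2 290.2] rot [ 1.7992e+02  8.0000e-02 -1.7339e+02] q [ 5.3 16.6 10.8 84.1  0.1 -1.3] F [-1.3  4.  10.1] op 0.0166
88.28548358850553
```

View pics/c4.png

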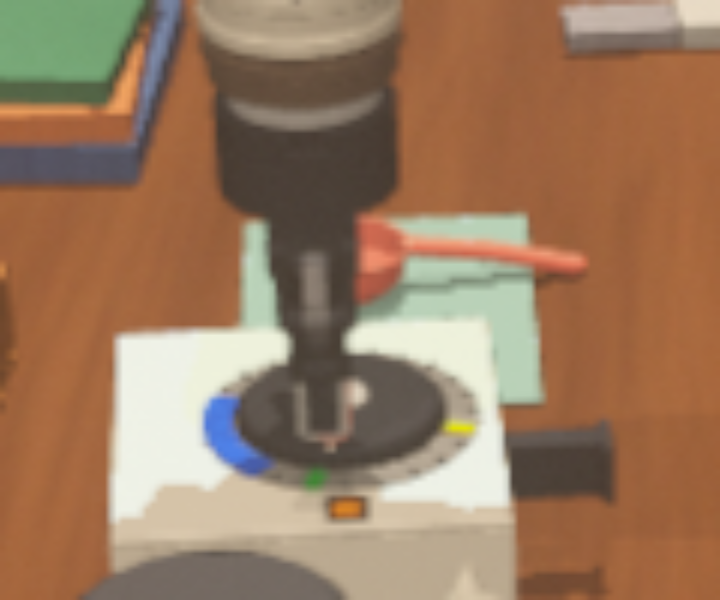

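Call:
move_arm --commands '[{"claw": -1, "travel": [-0.12, -0.02, 0], "turn": 0}, {"claw": -1, "travel": [-0.12, -0.03, 0], "turn": 0}, {"claw": -1, "travel": [0, 0, 0], "turn": 0}]'

```text
time: 6.1
ee_pos: [0.6393, 0.059, 0.2902]
tcp_rot: [179.9, 0.1, -173.4]
wrist_force: [-2.2, 4.8, 11.1]
opening: 0.0164
```

```bash
python3 -c "
from h import *
s=viewer.camera('side');cv2.imwrite('pics/s5.png',s);x=st();p=np.array(x['ee_pos'])*1000;print(np.degrees(np.arctan2(p[1]-24.8,p[0]-636.2)))
cv2.imwrite('pics/c5.png',cv2.resize(s[230:275,260:320],(800,600),interpolation=cv2.INTER_CUBIC))
"
```

```text
t6.15 pos [639.3  59.  290.2] rot [ 1.7991e+02  6.0000e-02 -1.7339e+02] q [ 5.3 16.9 11.2 84.2  0.1 -1.4] F [-2.6  3.8 11.1] op 0.0167
84.75426458881132
```

View pics/c5.png

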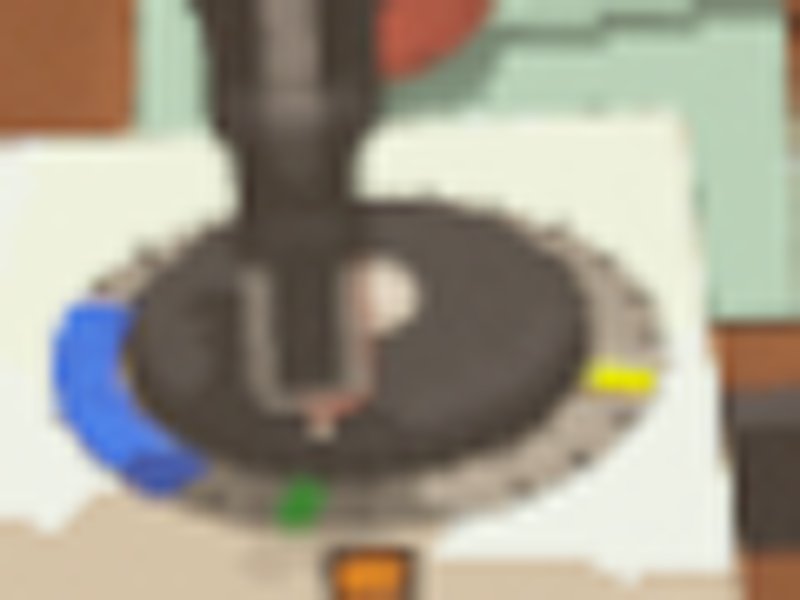

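```bash
python3 -c "
from h import *
F=lambda a,b:((np.array([a,b])+.5)/(40/3)-.5+[260,230])
g=ray('side',F(300,503),.096);y=ray('side',F(622,381),.096)
for c in((358,337),(360,340)):
  h=ray('side',F(*c),.107)
  for q in((320,425),(319,432)):
    p=ray('side',F(*q),.107);f=lambda w:(np.degrees(np.arctan2(w[1]-h[1],w[0]-h[0])),1000*np.hypot(*(w-h)[:2]))
    print(h,f(p),f(g),f(y))
d=y-g;print(np.degrees(np.arctan2(d[1],d[0]))-133+360,np.hypot(*d[:2]))
"
```

```text
[0.63298128 0.03336014 0.107     ] (np.float64(81.57903557354811), np.float64(31.580466664023277)) (np.float64(79.15906070731089), np.float64(42.736465356537465)) (np.float64(-178.04304935486888), np.float64(51.71226062810122))
[0.63298128 0.03336014 0.107     ] (np.float64(82.23141007089427), np.float64(33.98724908538935)) (np.float64(79.15906070731089), np.float64(42.736465356537465)) (np.float64(-178.04304935486888), np.float64(51.71226062810122))
[0.63249165 0.03443153 0.107     ] (np.float64(80.37821080979748), np.float64(30.599046085538973)) (np.float64(78.22322533103097), np.float64(41.78185556869632)) (np.float64(-176.82767739335372), np.float64(51.27103072121213))
[0.63249165 0.03443153 0.107     ] (np.float64(81.13750391015586), np.float64(32.997885112743155)) (np.float64(78.22322533103097), np.float64(41.78185556869632)) (np.float64(-176.82767739335372), np.float64(51.27103072121213))
83.21945052918261 0.07402464898738716
```

Call:
move_arm --commands '[{"claw": -1, "travel": [-0.09, -0.02, 0], "turn": 0}, {"claw": -1, "travel": [0, 0, 0], "turn": 0}]'

```text
time: 6.32
ee_pos: [0.6402, 0.0589, 0.2902]
tcp_rot: [179.9, 0.0, -173.4]
wrist_force: [-2.5, 4.5, 12.5]
opening: 0.017
```

```bash
python3 -c "
from h import *
x=st();p=np.array(x['ee_pos'])*1000;print(np.degrees(np.arctan2(p[1]-24.8,p[0]-636.2)))
arc(82.5,[10]+[20]*20+[10,5,3])
"
```

```text
t6.32 pos [640.2  58.9 290.2] rot [ 1.7990e+02  4.0000e-02 -1.7339e+02] q [ 5.2 17.  11.3 84.3  0.1 -1.4] F [-2.5  4.5 12.5] op 0.017
83.35337003805859
92.5 [0.59, 0.09, 0]
112.5 [1.17, -0.12, 0]
132.5 [1.06, -0.51, 0]
152.5 [0.82, -0.85, 0]
172.5 [0.49, -1.08, 0]
192.5 [0.08, -1.18, 0]
212.5 [-0.32, -1.13, 0]
232.5 [-0.7, -0.96, 0]
252.5 [-0.97, -0.66, 0]
272.5 [-1.15, -0.29, 0]
292.5 [-1.17, 0.12, 0]
312.5 [-1.07, 0.52, 0]
332.5 [-0.82, 0.85, 0]
352.5 [-0.48, 1.07, 0]
372.5 [-0.08, 1.18, 0]
392.5 [0.32, 1.14, 0]
412.5 [0.69, 0.95, 0]
432.5 [0.98, 0.67, 0]
452.5 [1.15, 0.28, 0]
472.5 [1.17, -0.12, 0]
492.5 [1.06, -0.51, 0]
502.5 [0.45, -0.39, 0]
507.5 [0.2, -0.22, 0]
510.5 [0.11, -0.14, 0]
```

Call:
move_arm --commands '[{"claw": -1, "travel": [0.59, 0.09, -0.1], "turn": 0}, {"claw": -1, "travel": [1.17, -0.12, 0], "turn": 0}, {"claw": -1, "travel": [1.06, -0.51, 0], "turn": 0}]'

```text
time: 6.57
ee_pos: [0.6129, 0.0502, 0.2903]
tcp_rot: [180.0, 0.1, -173.4]
wrist_force: [5.7, -2.1, 0.0]
opening: 0.0168
```

Call:
move_arm --commands '[{"claw": -1, "travel": [0.82, -0.85, 0], "turn": 0}, {"claw": -1, "travel": [0.49, -1.08, 0], "turn": 0}]'

```text
time: 6.73
ee_pos: [0.6019, 0.0285, 0.2901]
tcp_rot: [180.0, 0.1, -173.4]
wrist_force: [8.8, 0.0, -1.8]
opening: 0.017
```

Call:
move_arm --commands '[{"claw": -1, "travel": [0.08, -1.18, 0], "turn": 0}, {"claw": -1, "travel": [-0.32, -1.13, 0], "turn": 0}]'

```text
time: 6.9
ee_pos: [0.6074, 0.0054, 0.2899]
tcp_rot: [179.9, 0.1, -173.4]
wrist_force: [9.6, 9.7, -4.6]
opening: 0.0166
```

Call:
move_arm --commands '[{"claw": -1, "travel": [-0.7, -0.96, 0], "turn": 0}, {"claw": -1, "travel": [-0.97, -0.66, 0], "turn": 0}]'

```text
time: 7.07
ee_pos: [0.6258, -0.0086, 0.2897]
tcp_rot: [179.8, 0.0, -173.4]
wrist_force: [2.6, 12.4, -0.5]
opening: 0.0165
```

Call:
move_arm --commands '[{"claw": -1, "travel": [-1.15, -0.29, 0], "turn": 0}, {"claw": -1, "travel": [-1.17, 0.12, 0], "turn": 0}]'

```text
time: 7.23
ee_pos: [0.6488, -0.0079, 0.2897]
tcp_rot: [179.8, -0.1, -173.5]
wrist_force: [-2.8, 6.7, 4.5]
opening: 0.0166
```

Call:
move_arm --commands '[{"claw": -1, "travel": [-1.07, 0.52, 0], "turn": 0}, {"claw": -1, "travel": [-0.82, 0.85, 0], "turn": 0}]'

```text
time: 7.4
ee_pos: [0.6664, 0.0073, 0.2899]
tcp_rot: [-180.0, -0.1, -173.5]
wrist_force: [-1.4, -2.3, 4.7]
opening: 0.0164
```

Call:
move_arm --commands '[{"claw": -1, "travel": [-0.48, 1.07, 0], "turn": 0}, {"claw": -1, "travel": [-0.08, 1.18, 0], "turn": 0}]'

```text
time: 7.57
ee_pos: [0.6701, 0.0303, 0.2904]
tcp_rot: [-179.9, 0.1, -173.5]
wrist_force: [4.5, -5.9, 4.3]
opening: 0.0166
```

Call:
move_arm --commands '[{"claw": -1, "travel": [0.32, 1.14, 0], "turn": 0}, {"claw": -1, "travel": [0.69, 0.95, 0], "turn": 0}]'

```text
time: 7.73
ee_pos: [0.6579, 0.051, 0.2907]
tcp_rot: [180.0, 0.2, -173.5]
wrist_force: [6.0, 1.2, 4.1]
opening: 0.0169
```

Call:
move_arm --commands '[{"claw": -1, "travel": [0.98, 0.67, 0], "turn": 0}, {"claw": -1, "travel": [1.15, 0.28, 0], "turn": 0}]'

```text
time: 7.9
ee_pos: [0.6349, 0.0588, 0.2906]
tcp_rot: [179.9, 0.2, -173.4]
wrist_force: [5.0, 3.4, 4.7]
opening: 0.0165
```

Call:
move_arm --commands '[{"claw": -1, "travel": [1.17, -0.12, 0], "turn": 0}, {"claw": -1, "travel": [1.06, -0.51, 0], "turn": 0}]'

```text
time: 8.07
ee_pos: [0.6126, 0.0497, 0.2903]
tcp_rot: [179.9, 0.1, -173.4]
wrist_force: [7.2, 1.3, 1.6]
opening: 0.0168
```

```bash
python3 -c "
from h import *
x=st();P=np.array([[612.9,50.2],[601.9,28.5],[607.4,5.4],[625.8,-8.6],[648.8,-7.9],[666.4,7.3],[670.1,30.3],list(np.array(x['ee_pos'])[:2]*1000)])
r=least_squares(lambda v:np.hypot(P[:,0]-v[0],P[:,1]-v[1])-v[2],[635,23,34]);print(r.x,r.fun.round(2))
print(np.degrees(np.arctan2(P[:,1]-r.x[1],P[:,0]-r.x[0])).round(1))
arc(132.5,[15,10,5,3,3,2,2])
"
```

```text
t8.07 pos [612.6  49.7 290.3] rot [ 1.7993e+02  9.0000e-02 -1.7338e+02] q [ 4.6 13.   6.5 83.4  0.1 -2. ] F [7.2 1.3 1.6] op 0.0168
[636.19233984  24.39326149  34.59290102] [ 0.17 -0.06 -0.1  -0.    0.07  0.12 -0.17 -0.03]
[ 132.1  173.2 -146.6 -107.5  -68.7  -29.5    9.9  133. ]
147.5 [0.64, -0.61, 0]
157.5 [0.34, -0.49, 0]
162.5 [0.13, -0.27, 0]
165.5 [0.07, -0.16, 0]
168.5 [0.06, -0.17, 0]
170.5 [0.03, -0.11, 0]
172.5 [0.03, -0.12, 0]
```

Call:
move_arm --commands '[{"claw": -1, "travel": [0.64, -0.61, 0], "turn": 0}, {"claw": -1, "travel": [0.34, -0.49, 0], "turn": 0}, {"claw": -1, "travel": [0.13, -0.27, 0], "turn": 0}, {"claw": -1, "travel": [0.05, -0.12, 0], "turn": 0}, {"claw": -1, "travel": [0, 0, 0], "turn": 0}]'

```text
time: 8.48
ee_pos: [0.6032, 0.0324, 0.2901]
tcp_rot: [-180.0, 0.0, -173.5]
wrist_force: [1.8, 0.1, 6.0]
opening: 0.0169
```

```bash
python3 -c "
from h import *
s=viewer.camera('side');cv2.imwrite('pics/s6.png',s);x=st();p=np.array(x['ee_pos'])*1000;print(np.degrees(np.arctan2(p[1]-24.6,p[0]-636.2)))
cv2.imwrite('pics/c6.png',cv2.resize(s[230:275,260:320],(800,600),interpolation=cv2.INTER_CUBIC))
"
```

```text
t8.53 pos [603.2  32.5 290.1] rot [-1.7998e+02  1.0000e-02 -1.7348e+02] q [ 3.1 11.6  4.8 83.2 -0.  -3.4] F [2.9 0.2 7.2] op 0.0168
166.53234725520718
```

View pics/c6.png

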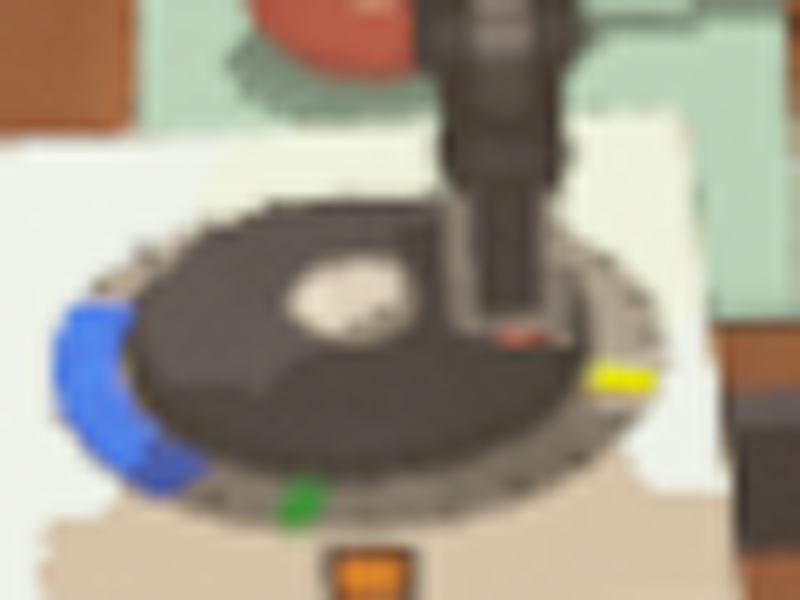

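```bash
python3 -c "
from h import *
F=lambda a,b:((np.array([a,b])+.5)/(40/3)-.5+[260,230])
h=ray('side',F(351,298),.108)
f=lambda w:(np.degrees(np.arctan2(w[1]-h[1],w[0]-h[0])),1000*np.hypot(*(w-h)[:2]))
print(h)
for n,q,z in(('g',(300,503),.096),('y',(622,381),.096),('p',(560,338),.107),('p',(565,342),.107)): print(n,f(ray('side',F(*q),z)))
"
```

```text
[0.63543785 0.02080315 0.108     ]
g (np.float64(84.15589430467026), np.float64(54.8156376422815))
y (np.float64(168.72736388685084), np.float64(55.203646169913505))
p (np.float64(163.82203624558548), np.float64(44.05916491981722))
p (np.float64(162.4841354926658), np.float64(45.50609812033966))
```

Call:
move_arm --commands '[{"claw": -1, "travel": [0.04, -0.12, 0], "turn": 0}, {"claw": -1, "travel": [0.03, -0.1, 0], "turn": 0}, {"claw": -1, "travel": [0, 0, 0], "turn": 0}]'

```text
time: 8.78
ee_pos: [0.6028, 0.0305, 0.29]
tcp_rot: [180.0, 0.0, -173.5]
wrist_force: [1.8, 1.3, 6.4]
opening: 0.0166
```

```bash
python3 -c "
from h import *
s=viewer.camera('side');cv2.imwrite('pics/s7.png',s);x=st();p=np.array(x['ee_pos'])*1000;print(np.degrees(np.arctan2(p[1]-24.6,p[0]-636.2)))
cv2.imwrite('pics/c7.png',cv2.resize(s[230:275,260:320],(800,600),interpolation=cv2.INTER_CUBIC))
"
```

```text
t8.83 pos [602.8  30.5 290. ] rot [-1.8000e+02  1.0000e-02 -1.7346e+02] q [ 2.9 11.6  4.7 83.2 -0.  -3.6] F [2.  1.7 6.2] op 0.0164
169.94601566570117
```

View pics/c7.png

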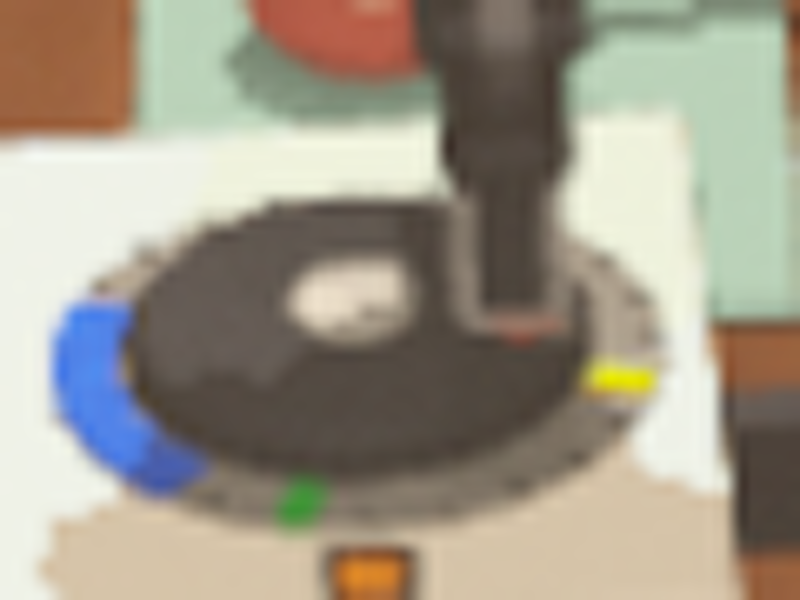

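```bash
python3 -c "
from h import *
arc(169.5,[-5,-15,-18,-18,-18,-18,-10]+[-3.5]*24)
"
```

```text
164.5 [-0.1, 0.28, 0]
149.5 [-0.44, 0.77, 0]
131.5 [-0.76, 0.74, 0]
113.5 [-0.96, 0.46, 0]
95.5 [-1.05, 0.15, 0]
77.5 [-1.05, -0.19, 0]
67.5 [-0.54, -0.24, 0]
64.0 [-0.18, -0.11, 0]
60.5 [-0.17, -0.11, 0]
57.0 [-0.17, -0.13, 0]
53.5 [-0.15, -0.14, 0]
50.0 [-0.15, -0.14, 0]
46.5 [-0.14, -0.16, 0]
43.0 [-0.13, -0.16, 0]
39.5 [-0.11, -0.17, 0]
36.0 [-0.11, -0.18, 0]
32.5 [-0.1, -0.18, 0]
29.0 [-0.08, -0.19, 0]
25.5 [-0.08, -0.2, 0]
22.0 [-0.06, -0.2, 0]
18.5 [-0.05, -0.2, 0]
15.0 [-0.03, -0.2, 0]
11.5 [-0.03, -0.21, 0]
8.0 [-0.01, -0.21, 0]
4.5 [0.0, -0.2, 0]
1.0 [0.02, -0.21, 0]
-2.5 [0.02, -0.21, 0]
-6.0 [0.04, -0.2, 0]
-9.5 [0.05, -0.2, 0]
-13.0 [0.07, -0.2, 0]
-16.5 [0.07, -0.19, 0]
```

Call:
move_arm --commands '[{"claw": -1, "travel": [-0.1, 0.28, 0], "turn": 0}, {"claw": -1, "travel": [-0.44, 0.77, 0], "turn": 0}, {"claw": -1, "travel": [-0.76, 0.74, 0], "turn": 0}]'

```text
time: 9.08
ee_pos: [0.6127, 0.0492, 0.2902]
tcp_rot: [-179.9, -0.2, -173.5]
wrist_force: [-2.6, 0.1, 7.4]
opening: 0.017
```

Call:
move_arm --commands '[{"claw": -1, "travel": [-0.96, 0.46, 0], "turn": 0}, {"claw": -1, "travel": [-1.05, 0.15, 0], "turn": 0}]'

```text
time: 9.25
ee_pos: [0.6321, 0.059, 0.29]
tcp_rot: [179.9, -0.2, -173.4]
wrist_force: [-13.9, 3.2, 9.1]
opening: 0.0166
```

Call:
move_arm --commands '[{"claw": -1, "travel": [-1.05, -0.19, 0], "turn": 0}, {"claw": -1, "travel": [-0.54, -0.24, 0], "turn": 0}, {"claw": -1, "travel": [-0.18, -0.11, 0], "turn": 0}]'

```text
time: 9.5
ee_pos: [0.6514, 0.0559, 0.2899]
tcp_rot: [179.8, -0.0, -173.4]
wrist_force: [-2.0, 9.5, 9.1]
opening: 0.017
```

```bash
cat > look.py <<'E'
from h import *
import sys
def ang():
    x=st();p=np.array(x['ee_pos'])*1000;a=np.arctan2(p[1]-24.6,p[0]-636.2);f=np.array(x['wrist_force'])
    print("angle %.1f rad %.1f r %.1f"%(np.degrees(a),f[0]*np.cos(a)+f[1]*np.sin(a),np.hypot(p[1]-24.6,p[0]-636.2)),"drag(cw) %.1f"%-(f[0]*np.sin(a)-f[1]*np.cos(a)))
def tab(s):
    # orange pixels in the slot region
    c=s[255:285,270:310].astype(int);m=(c[...,2]>170)&(c[...,1]<180)&(c[...,0]<90)&(c[...,2]-c[...,1]>40);y,x=np.nonzero(m);print("tab px",len(x),(x.mean()+270,y.mean()+255) if len(x) else None)
if __name__=="__main__":
    s=viewer.camera('side');ang();tab(s)
    if len(sys.argv)>1:
        cv2.imwrite('pics/%s.png'%sys.argv[1],cv2.resize(s[230:290,250:330],(800,600),interpolation=cv2.INTER_CUBIC))
E
python3 look.py c8; python3 -c "
from look import *
tab(cv2.imread('pics/side0.png'))"
```

```text
t9.55 pos [651.6  55.8 290. ] rot [ 179.84    0.   -173.4 ] q [ 4.9 18.6 13.3 84.7  0.2 -1.7] F [2.8 6.8 7.9] op 0.0166
angle 63.7 rad 7.4 r 34.8 drag(cw) 0.5
tab px 8 (np.float64(287.5), np.float64(272.5))
tab px 12 (np.float64(287.1666666666667), np.float64(272.9166666666667))
```

View pics/c8.png

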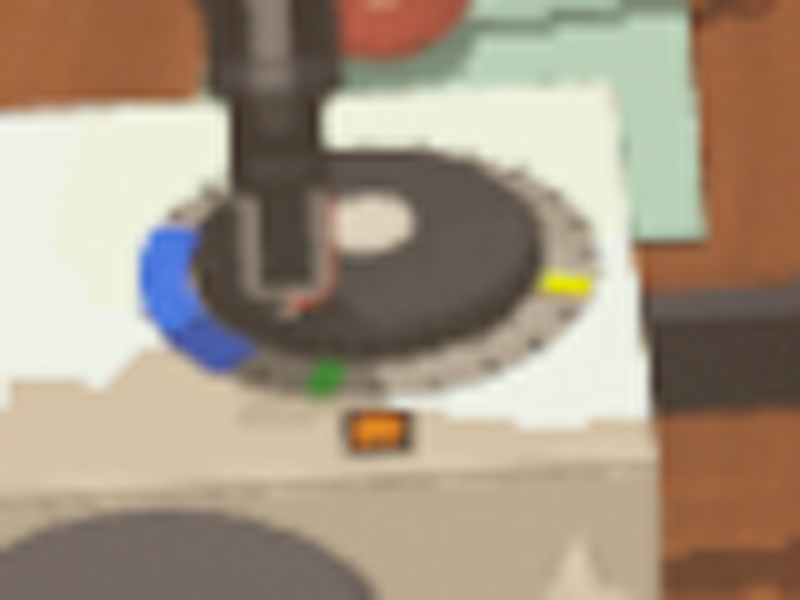

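```bash
python3 -c "
from h import *
arc(64,[-3,-3,-2]+[-1.7]*44)
"
```

```text
61.0 [-0.15, -0.1, 0]
58.0 [-0.14, -0.11, 0]
56.0 [-0.09, -0.07, 0]
54.3 [-0.08, -0.07, 0]
52.6 [-0.07, -0.07, 0]
50.9 [-0.07, -0.07, 0]
49.2 [-0.07, -0.07, 0]
47.5 [-0.07, -0.08, 0]
45.8 [-0.06, -0.08, 0]
44.1 [-0.07, -0.07, 0]
42.4 [-0.06, -0.09, 0]
40.7 [-0.05, -0.08, 0]
39.0 [-0.06, -0.08, 0]
37.3 [-0.05, -0.09, 0]
35.6 [-0.05, -0.09, 0]
33.9 [-0.05, -0.08, 0]
32.2 [-0.04, -0.1, 0]
30.5 [-0.05, -0.09, 0]
28.8 [-0.04, -0.09, 0]
27.1 [-0.03, -0.09, 0]
25.4 [-0.04, -0.1, 0]
23.7 [-0.03, -0.09, 0]
22.0 [-0.03, -0.1, 0]
20.3 [-0.02, -0.1, 0]
18.6 [-0.02, -0.1, 0]
16.9 [-0.02, -0.1, 0]
15.2 [-0.02, -0.1, 0]
13.5 [-0.01, -0.1, 0]
11.8 [-0.01, -0.1, 0]
10.1 [-0.01, -0.1, 0]
8.4 [-0.01, -0.1, 0]
6.7 [0.0, -0.1, 0]
5.0 [0.0, -0.1, 0]
3.3 [0.01, -0.1, 0]
1.6 [0.0, -0.1, 0]
-0.1 [0.02, -0.1, 0]
-1.8 [0.01, -0.1, 0]
-3.5 [0.01, -0.1, 0]
-5.2 [0.02, -0.1, 0]
-6.9 [0.03, -0.1, 0]
-8.6 [0.02, -0.1, 0]
-10.3 [0.03, -0.09, 0]
-12.0 [0.03, -0.1, 0]
-13.7 [0.03, -0.09, 0]
-15.4 [0.04, -0.1, 0]
-17.1 [0.04, -0.09, 0]
-18.8 [0.04, -0.09, 0]
```

Call:
move_arm --commands '[{"claw": -1, "travel": [-0.15, -0.1, 0], "turn": 0}, {"claw": -1, "travel": [-0.14, -0.1, 0], "turn": 0}, {"claw": -1, "travel": [0, 0, 0], "turn": 0}]'

```text
time: 9.8
ee_pos: [0.6545, 0.0541, 0.2901]
tcp_rot: [179.9, 0.1, -173.4]
wrist_force: [3.6, 6.8, 6.3]
opening: 0.0167
```

```bash
python3 look.py
```

```text
t9.85 pos [654.5  54.  290.1] rot [ 1.7987e+02  6.0000e-02 -1.7341e+02] q [ 4.7 19.  13.7 84.7  0.1 -1.9] F [4.6 6.7 6.1] op 0.0166
angle 58.1 rad 8.1 r 34.7 drag(cw) -0.4
tab px 12 (np.float64(287.1666666666667), np.float64(272.9166666666667))
```

Call:
move_arm --commands '[{"claw": -1, "travel": [-0.09, -0.07, 0], "turn": 0}, {"claw": -1, "travel": [-0.08, -0.07, 0], "turn": 0}]'

```text
time: 10.02
ee_pos: [0.6561, 0.053, 0.29]
tcp_rot: [179.8, 0.0, -173.4]
wrist_force: [2.3, 8.0, 7.0]
opening: 0.0169
```

```bash
python3 look.py
```

```text
t10.07 pos [656.3  52.9 290.1] rot [ 1.7985e+02  5.0000e-02 -1.7340e+02] q [ 4.6 19.2 14.1 84.8  0.2 -2. ] F [4.4 7.3 7.2] op 0.0167
angle 54.6 rad 8.6 r 34.7 drag(cw) 0.6
tab px 12 (np.float64(287.1666666666667), np.float64(272.9166666666667))
```

Call:
move_arm --commands '[{"claw": -1, "travel": [-0.07, -0.07, 0], "turn": 0}, {"claw": -1, "travel": [-0.07, -0.07, 0], "turn": 0}]'

```text
time: 10.23
ee_pos: [0.6578, 0.0518, 0.29]
tcp_rot: [179.9, 0.0, -173.4]
wrist_force: [2.5, 8.4, 6.5]
opening: 0.0169
```

```bash
python3 look.py
```

```text
t10.28 pos [657.9  51.7 290.1] rot [ 1.7986e+02  6.0000e-02 -1.7340e+02] q [ 4.5 19.4 14.3 84.8  0.1 -2.1] F [4.2 6.7 6.4] op 0.0168
angle 51.2 rad 7.9 r 34.7 drag(cw) 0.9
tab px 12 (np.float64(287.1666666666667), np.float64(272.9166666666667))
```

Call:
move_arm --commands '[{"claw": -1, "travel": [-0.07, -0.07, 0], "turn": 0}, {"claw": -1, "travel": [-0.07, -0.08, 0], "turn": 0}]'

```text
time: 10.45
ee_pos: [0.6594, 0.0504, 0.2901]
tcp_rot: [179.9, 0.1, -173.4]
wrist_force: [3.9, 7.4, 6.8]
opening: 0.0167
```

```bash
python3 look.py
```

```text
t10.50 pos [659.5  50.3 290.1] rot [ 1.7986e+02  7.0000e-02 -1.7340e+02] q [ 4.3 19.6 14.6 84.9  0.1 -2.3] F [5.  6.7 6.7] op 0.0165
angle 47.8 rad 8.3 r 34.7 drag(cw) 0.8
tab px 11 (np.float64(287.3636363636364), np.float64(272.90909090909093))
```

Call:
move_arm --commands '[{"claw": -1, "travel": [-0.06, -0.08, 0], "turn": 0}, {"claw": -1, "travel": [-0.07, -0.07, 0], "turn": 0}]'

```text
time: 10.67
ee_pos: [0.6609, 0.049, 0.2901]
tcp_rot: [179.9, 0.1, -173.4]
wrist_force: [3.1, 7.7, 5.6]
opening: 0.0168
```

```bash
python3 look.py
```

```text
t10.72 pos [661.   48.9 290.1] rot [ 1.7987e+02  7.0000e-02 -1.7340e+02] q [ 4.2 19.8 14.8 84.9  0.1 -2.4] F [4.4 6.7 6.8] op 0.0168
angle 44.4 rad 7.8 r 34.7 drag(cw) 1.7
tab px 12 (np.float64(287.1666666666667), np.float64(272.9166666666667))
```

Call:
move_arm --commands '[{"claw": -1, "travel": [-0.06, -0.09, 0], "turn": 0}, {"claw": -1, "travel": [-0.05, -0.08, 0], "turn": 0}]'

```text
time: 10.88
ee_pos: [0.6623, 0.0474, 0.2901]
tcp_rot: [179.9, 0.1, -173.4]
wrist_force: [5.5, 6.9, 6.0]
opening: 0.0168
```

```bash
python3 look.py
```

```text
t10.93 pos [662.4  47.3 290.1] rot [ 1.7988e+02  9.0000e-02 -1.7341e+02] q [ 4.1 20.  15.1 85.   0.1 -2.5] F [5.3 6.1 6.5] op 0.0167
angle 40.9 rad 8.1 r 34.6 drag(cw) 1.1
tab px 12 (np.float64(287.1666666666667), np.float64(272.9166666666667))
```

Call:
move_arm --commands '[{"claw": -1, "travel": [-0.06, -0.08, 0], "turn": 0}, {"claw": -1, "travel": [-0.05, -0.09, 0], "turn": 0}]'

```text
time: 11.1
ee_pos: [0.6636, 0.0458, 0.2901]
tcp_rot: [179.9, 0.1, -173.4]
wrist_force: [5.2, 6.5, 6.2]
opening: 0.0169
```

```bash
python3 look.py
```

```text
t11.15 pos [663.7  45.6 290.1] rot [ 1.7989e+02  1.0000e-01 -1.7342e+02] q [ 3.9 20.2 15.3 85.   0.1 -2.7] F [5.4 5.9 6.2] op 0.0168
angle 37.4 rad 7.8 r 34.6 drag(cw) 1.4
tab px 12 (np.float64(287.1666666666667), np.float64(272.9166666666667))
```

Call:
move_arm --commands '[{"claw": -1, "travel": [-0.05, -0.09, 0], "turn": 0}, {"claw": -1, "travel": [-0.05, -0.08, 0], "turn": 0}]'

```text
time: 11.32
ee_pos: [0.6648, 0.0442, 0.2901]
tcp_rot: [179.9, 0.1, -173.4]
wrist_force: [4.9, 6.1, 6.2]
opening: 0.0165
```

```bash
python3 look.py
```

```text
t11.37 pos [664.9  44.  290.1] rot [ 1.7989e+02  9.0000e-02 -1.7342e+02] q [ 3.8 20.3 15.5 85.1  0.1 -2.8] F [5.4 5.2 5.4] op 0.0168
angle 34.1 rad 7.4 r 34.6 drag(cw) 1.3
tab px 12 (np.float64(287.1666666666667), np.float64(272.9166666666667))
```

Call:
move_arm --commands '[{"claw": -1, "travel": [-0.04, -0.1, 0], "turn": 0}, {"claw": -1, "travel": [-0.05, -0.09, 0], "turn": 0}]'

```text
time: 11.53
ee_pos: [0.666, 0.0422, 0.2901]
tcp_rot: [179.9, 0.1, -173.4]
wrist_force: [6.9, 2.8, 5.6]
opening: 0.0169
```

```bash
python3 look.py
```

```text
t11.58 pos [666.2  41.9 290.1] rot [ 1.7997e+02  1.3000e-01 -1.7343e+02] q [ 3.6 20.5 15.7 85.1  0.  -3. ] F [6.5 1.1 5.3] op 0.0168
angle 29.9 rad 6.2 r 34.6 drag(cw) -2.3
tab px 10 (np.float64(287.3), np.float64(272.3))
```

```bash
python3 look.py c9
```

```text
t11.63 pos [666.3  41.7 290.2] rot [-1.8000e+02  1.5000e-01 -1.7345e+02] q [ 3.6 20.5 15.7 85.1  0.  -3. ] F [8.7 0.7 4.9] op 0.017
angle 29.6 rad 7.9 r 34.6 drag(cw) -3.8
tab px 13 (np.float64(287.3076923076923), np.float64(272.0))
```

View pics/c9.png

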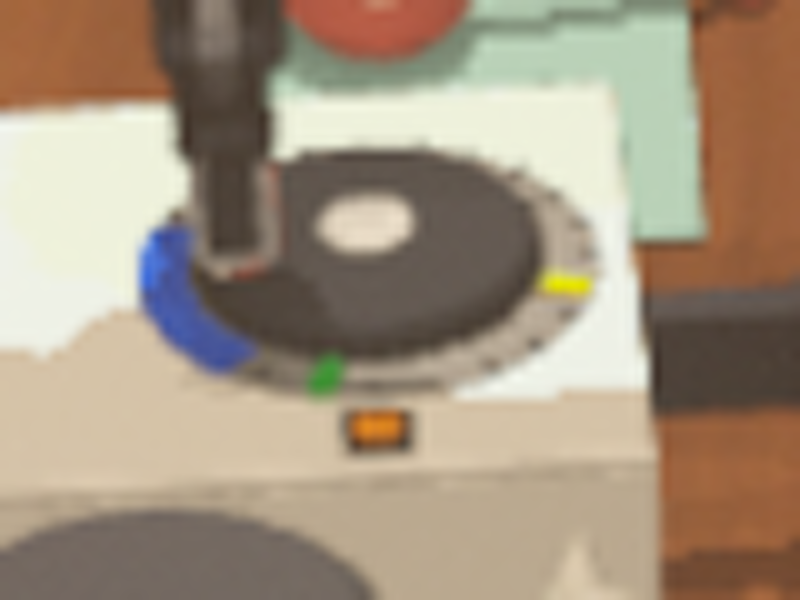

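Call:
move_arm --commands '[{"claw": -1, "travel": [0, 0, 0], "turn": 0}, {"claw": -1, "travel": [0, 0, 0], "turn": 0}]'

```text
time: 11.8
ee_pos: [0.6664, 0.0415, 0.2902]
tcp_rot: [-180.0, 0.2, -173.5]
wrist_force: [8.3, -0.3, 4.7]
opening: 0.0171
```

```bash
python3 look.py c10
```

```text
t11.85 pos [666.3  41.5 290.1] rot [-1.7998e+02  1.5000e-01 -1.7347e+02] q [ 3.6 20.5 15.7 85.  -0.  -3. ] F [9.3 0.3 4.7] op 0.0168
angle 29.3 rad 8.3 r 34.6 drag(cw) -4.3
tab px 12 (np.float64(287.1666666666667), np.float64(271.9166666666667))
```

View pics/c10.png

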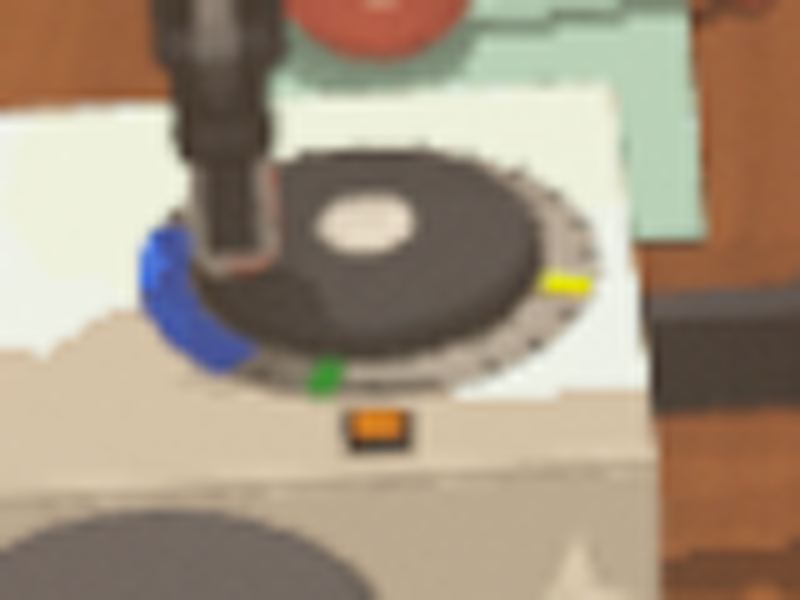

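Call:
move_arm --commands '[{"claw": -1, "travel": [-0.04, -0.1, 0], "turn": 0}, {"claw": -1, "travel": [0, 0, 0], "turn": 0}]'

```text
time: 12.02
ee_pos: [0.6668, 0.0406, 0.2901]
tcp_rot: [180.0, 0.1, -173.5]
wrist_force: [7.7, 1.7, 5.4]
opening: 0.0163
```

```bash
python3 look.py c11
```

```text
t12.07 pos [666.8  40.6 290.2] rot [-1.8000e+02  1.4000e-01 -1.7346e+02] q [ 3.5 20.5 15.7 85.1  0.  -3.1] F [6.9 2.4 5.5] op 0.0169
angle 27.6 rad 7.2 r 34.5 drag(cw) -1.1
tab px 12 (np.float64(287.1666666666667), np.float64(270.9166666666667))
```

View pics/c11.png

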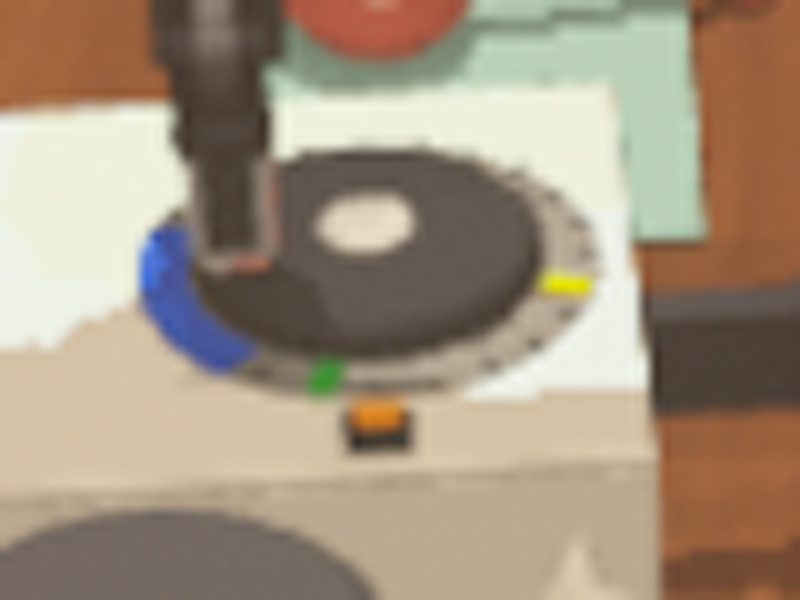

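```bash
python3 -c "
from h import *
u=np.array([-.117,.993,0]);b=np.array([.6257,.0984,.096])
for d in(5,0,-4): print(d,proj('side',b+u*d/1000))"; python3 look.py
```

```text
5 [[287.24114553 273.54887966]]
0 [[287.18168013 272.42988476]]
-4 [[287.13433607 271.53898409]]
t12.12 pos [666.8  40.7 290.1] rot [-1.7999e+02  1.4000e-01 -1.7346e+02] q [ 3.5 20.5 15.7 85.1  0.  -3.1] F [8.  2.6 5.1] op 0.0168
angle 27.7 rad 8.3 r 34.6 drag(cw) -1.4
tab px 12 (np.float64(287.1666666666667), np.float64(270.9166666666667))
```

```bash
python3 -c "
from h import *
for p in((212,420),(85,420),(150,430)):
  u=((np.array(p)+.5)/6-.5+[225,165])
  for z in(0,.05,.09): print(p,z,ray('top',u,z)[:2].round(3))
s=lambda p:(np.array(p)+.5)/4.6-.5+[220,215]
print(ray('side',s((405,530)),.0),ray('side',s((345,480)),.03))
print(proj('side',[.5428,.0137,.08]))
"
```

```text
(212, 420) 0 [0.576 0.146]
(212, 420) 0.05 [0.565 0.14 ]
(212, 420) 0.09 [0.556 0.135]
(85, 420) 0 [0.575 0.214]
(85, 420) 0.05 [0.564 0.206]
(85, 420) 0.09 [0.555 0.199]
(150, 430) 0 [0.57  0.179]
(150, 430) 0.05 [0.559 0.172]
(150, 430) 0.09 [0.551 0.166]
[0.56959821 0.20792397 0.        ] [0.6011822  0.20316496 0.03      ]
[[321.1526675  259.54336003]]
```

Call:
move_arm --commands '[{"claw": -0.4, "travel": [0, 0, 0], "turn": 0}, {"claw": 0.1, "travel": [0, 0, 0], "turn": 0}, {"claw": 0.1, "travel": [0, 0, 0], "turn": 0}, {"claw": 0.1, "travel": [0, 0, 0], "turn": 0}]'

```text
time: 12.45
ee_pos: [0.6656, 0.0406, 0.2888]
tcp_rot: [180.0, -0.1, -173.5]
wrist_force: [-0.6, -0.5, -0.6]
opening: 0.0468
```

```bash
python3 look.py c12
```

```text
t12.50 pos [665.6  40.7 289. ] rot [ 1.8000e+02 -1.0000e-01 -1.7345e+02] q [ 3.5 20.5 15.6 85.2 -0.  -3. ] F [ 0.2  0.  -0.4] op 0.0471
angle 28.7 rad 0.2 r 33.5 drag(cw) -0.1
tab px 12 (np.float64(287.1666666666667), np.float64(270.9166666666667))
```

View pics/c12.png

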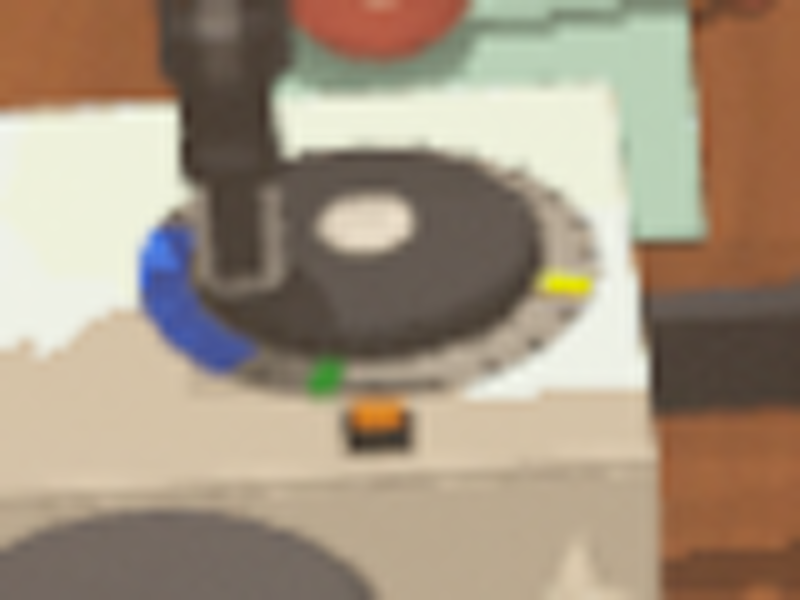

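Call:
move_arm --commands '[{"claw": 0.2, "travel": [0, 0, -3], "turn": 0}, {"claw": 0.2, "travel": [0, 0, -3], "turn": 0}, {"claw": 0.2, "travel": [3.1, -0.34, 0], "turn": 0}, {"claw": 0.2, "travel": [3.1, -0.34, 0], "turn": 0}, {"claw": 0.2, "travel": [3.1, -0.34, 0], "turn": 0}]'

```text
time: 12.92
ee_pos: [0.5738, 0.02, 0.3496]
tcp_rot: [-180.0, -0.0, -173.4]
wrist_force: [-0.9, -1.6, 0.5]
opening: 0.0514
```

Call:
move_arm --commands '[{"claw": 0.2, "travel": [3.2, -0.34, 0], "turn": 0}, {"claw": 0.2, "travel": [0, 0, 3], "turn": 0}, {"claw": 0.2, "travel": [0, 0, 3], "turn": 0}, {"claw": 0.2, "travel": [0, 0, 0], "turn": 0}]'

```text
time: 13.25
ee_pos: [0.5413, 0.0129, 0.2847]
tcp_rot: [180.0, -0.4, -173.5]
wrist_force: [-1.2, 0.5, -0.7]
opening: 0.051
```

```bash
python3 -c "
from h import *
s=viewer.camera('side');t=viewer.camera('top');st()
cv2.imwrite('pics/c13.png',cv2.resize(s[200:300,240:360],(720,600)));cv2.imwrite('pics/t13.png',t)"
```

```text
t13.35 pos [542.7  13.1 289.6] rot [ 1.7999e+02 -1.2000e-01 -1.7344e+02] q [ 1.4  3.3 -4.4 82.4 -0.  -5.2] F [1.2 0.8 0.7] op 0.0514
```

View pics/c13.png

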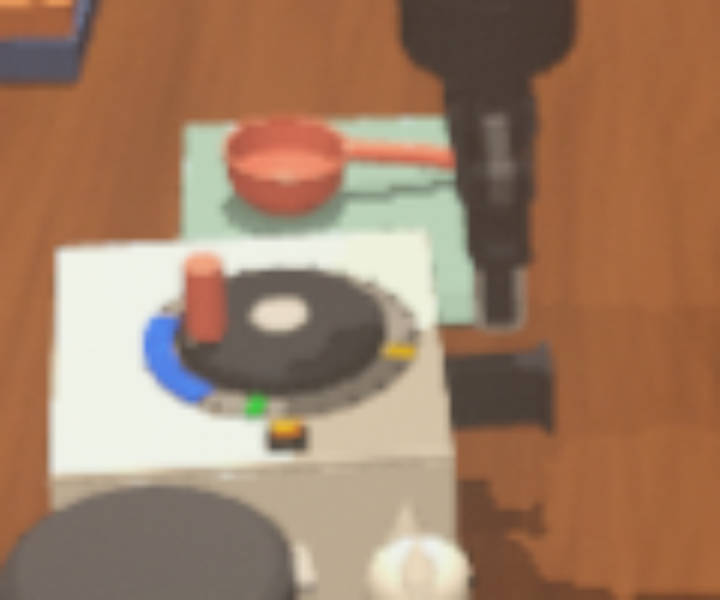

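Call:
move_arm --commands '[{"claw": 0.2, "travel": [0, 0, 2.4], "turn": 0}, {"claw": 0.2, "travel": [0, 0, 2.4], "turn": 0}, {"claw": 0.2, "travel": [0, 0, 2.2], "turn": 0}, {"claw": 0.2, "travel": [0, 0, 0], "turn": 0}]'

```text
time: 13.68
ee_pos: [0.5428, 0.0131, 0.2175]
tcp_rot: [180.0, -0.2, -173.4]
wrist_force: [-0.8, 0.2, -1.1]
opening: 0.0512
```

```bash
python3 -c "
from h import *
s=viewer.camera('side');t=viewer.camera('top');st()
cv2.imwrite('pics/c14.png',cv2.resize(s[200:300,240:360],(720,600)))"
```

```text
t13.78 pos [543.6  13.1 221.2] rot [-1.8000e+02  2.0000e-02 -1.7344e+02] q [  1.4   4.6 -10.7  74.7  -0.   -5.2] F [-0.5 -0.4  0. ] op 0.0513
```

View pics/c14.png

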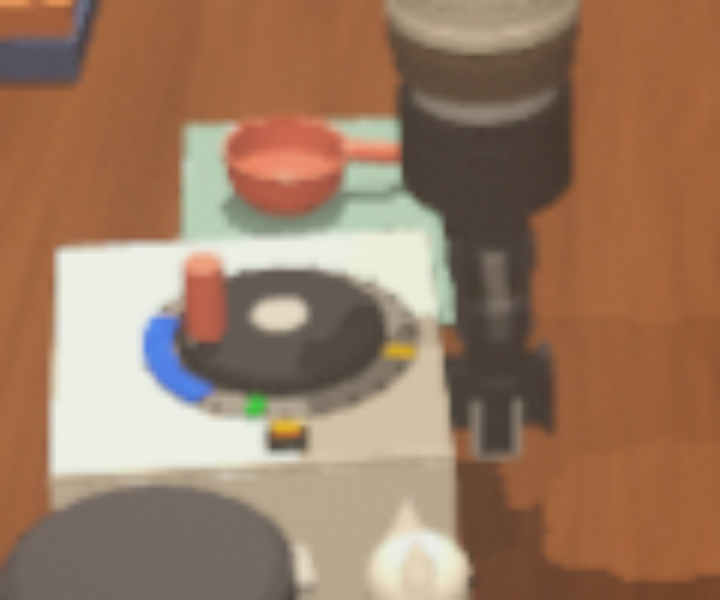

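Finger straddles the pull at crop (497,425), as intended. Closing on it.

Call:
move_arm --commands '[{"claw": -0.4, "travel": [0, 0, 0], "turn": 0}, {"claw": -1, "travel": [0, 0, 0], "turn": 0}, {"claw": -1, "travel": [0, 0, 0], "turn": 0}, {"claw": -1, "travel": [0, 0, 0], "turn": 0}, {"claw": -1, "travel": [0, 0, 0], "turn": 0}]'

```text
time: 14.2
ee_pos: [0.5435, 0.014, 0.2217]
tcp_rot: [179.9, 0.2, -173.4]
wrist_force: [-1.6, 9.4, 6.3]
opening: 0.0135
```

Call:
move_arm --commands '[{"claw": -1, "travel": [0.1, 0.1, 0], "turn": 0}, {"claw": -1, "travel": [0.1, 0, 0], "turn": 0}]'

```text
time: 14.37
ee_pos: [0.5416, 0.0143, 0.2216]
tcp_rot: [180.0, 0.2, -173.4]
wrist_force: [1.1, 2.5, 6.2]
opening: 0.0134
```

Call:
move_arm --commands '[{"claw": -1, "travel": [0.1, 0, 0], "turn": 0}]'

```text
time: 14.45
ee_pos: [0.5406, 0.0141, 0.2217]
tcp_rot: [180.0, 0.2, -173.4]
wrist_force: [1.4, 4.2, 6.2]
opening: 0.0134
```

Call:
move_arm --commands '[{"claw": -1, "travel": [0.6, 0, 0], "turn": 0}, {"claw": -1, "travel": [1.2, 0, 0], "turn": 0}, {"claw": -1, "travel": [1.2, 0, 0], "turn": 0}]'

```text
time: 14.7
ee_pos: [0.5107, 0.0106, 0.2216]
tcp_rot: [180.0, 0.2, -173.4]
wrist_force: [0.6, 2.1, 7.4]
opening: 0.0135
```

Call:
move_arm --commands '[{"claw": -1, "travel": [1.2, 0, 0], "turn": 0}, {"claw": -1, "travel": [1.2, 0, 0], "turn": 0}, {"claw": -1, "travel": [0.6, 0, 0], "turn": 0}, {"claw": -1, "travel": [0.2, 0, 0], "turn": 0}]'

```text
time: 15.03
ee_pos: [0.4783, 0.0067, 0.2216]
tcp_rot: [180.0, 0.2, -173.4]
wrist_force: [1.5, 2.9, 4.5]
opening: 0.0136
```

Call:
move_arm --commands '[{"claw": -1, "travel": [0.2, 0, 0], "turn": 0}, {"claw": -1, "travel": [0.1, 0, 0], "turn": 0}]'

```text
time: 15.2
ee_pos: [0.4758, 0.0064, 0.2216]
tcp_rot: [-180.0, 0.2, -173.4]
wrist_force: [1.4, 2.4, 7.1]
opening: 0.0128
```

Call:
move_arm --commands '[{"claw": -1, "travel": [0.1, 0, 0], "turn": 0}, {"claw": -1, "travel": [0.1, 0, 0], "turn": 0}]'

```text
time: 15.37
ee_pos: [0.4741, 0.0062, 0.2216]
tcp_rot: [-180.0, 0.2, -173.4]
wrist_force: [1.1, 2.4, 6.9]
opening: 0.013
```

Call:
move_arm --commands '[{"claw": -1, "travel": [0, 0, 0], "turn": 0}, {"claw": -0.4, "travel": [0, 0, 0], "turn": 0}, {"claw": 0.2, "travel": [0, 0, 0], "turn": 0}, {"claw": 0.2, "travel": [0, 0, 0], "turn": 0}, {"claw": 0.2, "travel": [0, 0, 0], "turn": 0}]'

```text
time: 15.78
ee_pos: [0.4734, 0.006, 0.2196]
tcp_rot: [-180.0, -0.0, -173.5]
wrist_force: [0.9, 0.4, -0.3]
opening: 0.051
```

```bash
python3 -c "
from h import *
s=viewer.camera('side');st()
cv2.imwrite('pics/c15.png',cv2.resize(s[200:300,240:360],(720,600)))"
```

```text
t15.83 pos [473.4   6.  219.6] rot [-1.8000e+02 -2.0000e-02 -1.7345e+02] q [  0.7  -4.9 -20.4  74.6  -0.   -5.8] F [ 0.3 -1.1  0. ] op 0.0513
```

View pics/c15.png

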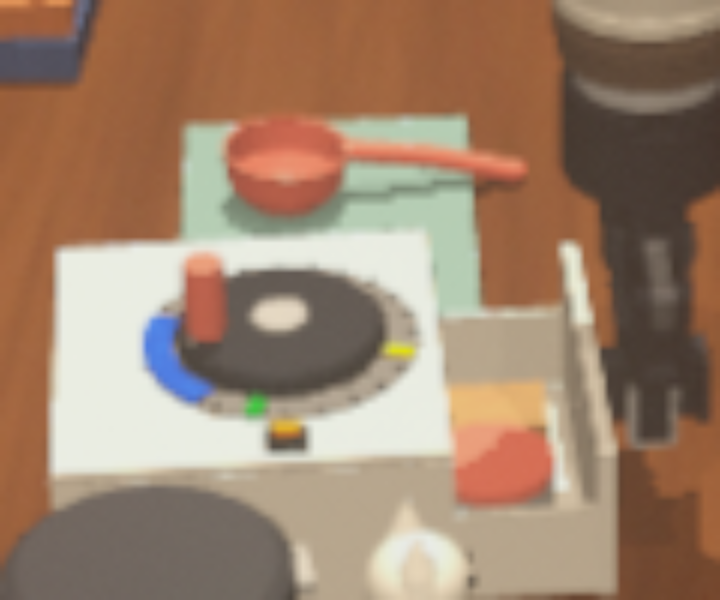

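Drawer is open about 70 mm and the fingers are open. I'll lift straight up and check.

Call:
move_arm --commands '[{"claw": 0.2, "travel": [0, 0, -3], "turn": 0}, {"claw": 0.2, "travel": [0, 0, -4], "turn": 0}, {"claw": 0.2, "travel": [0, 0, -4], "turn": 0}, {"claw": 0.2, "travel": [0, 0, -4], "turn": 0}, {"claw": 0.2, "travel": [0, 0, 0], "turn": 0}]'

```text
time: 16.25
ee_pos: [0.4739, 0.006, 0.3775]
tcp_rot: [-179.9, 0.6, -173.4]
wrist_force: [0.4, -0.4, 0.8]
opening: 0.0512
```

Call:
move_arm --commands '[{"claw": 0.2, "travel": [4, 0, 0], "turn": 0}, {"claw": 0.2, "travel": [4, 0, 0], "turn": 0}, {"claw": 0.2, "travel": [0, 0, 0], "turn": 0}, {"claw": 0.2, "travel": [0, 0, 0], "turn": 0}]'

```text
time: 16.58
ee_pos: [0.3927, -0.0032, 0.3703]
tcp_rot: [-180.0, 0.1, -173.5]
wrist_force: [-0.1, 0.4, 0.6]
opening: 0.051
```

```bash
python3 -c "
from h import *
s=viewer.camera('side');t=viewer.camera('top');st()
cv2.imwrite('pics/s16.png',s);cv2.imwrite('pics/t16.png',t)
S=lambda p:((np.array(p)+.5)/6-.5+[240,200])
print(ray('side',S((660,345)),.08))"
```

```text
t16.68 pos [394.3  -3.1 369.9] rot [-1.7999e+02  6.0000e-02 -1.7345e+02] q [ -0.4 -16.9 -13.8  93.    0.   -7. ] F [ 0.5 -0.8  0.2] op 0.0511
[0.4669145  0.00052979 0.08      ]
```

View pics/s16.png

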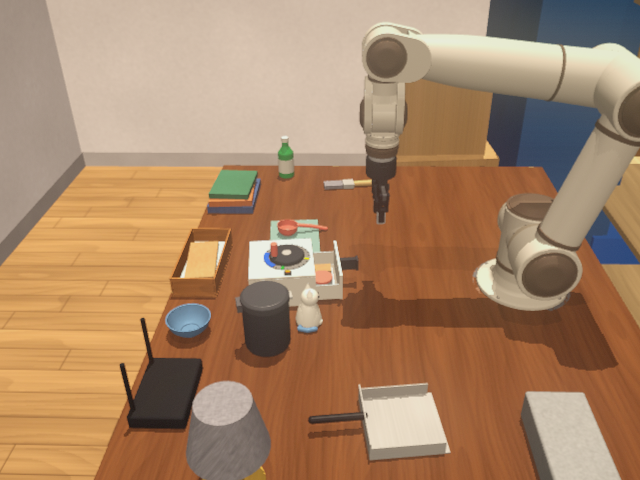

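The drawer stands open, with its front at about (340,265) and its pull at (348,264). The canister, cat, scoop, dustpan and brush are where they were in the first picture, and the arm is clear. Handing in.

```bash
python3 -c "
from workcell import bot
print(bot.job_done())"
```

```text
the job is handed in; nothing more can be done
None
```

The lock is open, the drawer is pulled out about 70 mm (gripper travel) and let go, and the job was handed in at about 16.7 s.

- **First number (green):** I turned clockwise past green once and stopped on it the second time. The knob measured 83.4°, against a mark read at 83.2 to 84°.
- **Second number (yellow):** I turned back anticlockwise past yellow once and stopped on it the second time. The knob measured 169.9°, against a mark read at 169 to 170°. Just before this stop, a camera reading of the pointer line put the knob about 2° further from yellow than the arm pose did. That is within the 5.7° allowed, and I could not see the line well enough to check it at the stop itself.
- **Latch:** I turned slowly clockwise and the latch dropped inside the blue zone, at about 30°. The drag on the knob reversed, and the orange tab slid 2 pixels, which matches its full 9 mm. I stopped there without driving the dial against its stop.
- **Drawer:** It slid out with 1 to 2 N along the pull. I did not feel the end stop.

In the last pictures the tab is still dropped, the gripper is clear and the wrist force is about zero. By eye, the scoop, canister, cat, dustpan and brush are where they started. No check failed.

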